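Seat the last diya on the indexing wheel and bring round the next pocket

TASK

Set the loose yellow diya down gently and fully home in the empty collar at the front of the wooden wheel (over the steel pointer), feeling for the collar's opening without bearing hard on the ceramic, and let go of it. Then turn the wheel exactly one click anticlockwise as seen from above, so that the other empty collar stands over the pointer, and leave the wheel resting in its click. Leave the other things on the chowki where they are.

Things in the scene. Friction and masses are not known exactly. Their poses are not given: they have to be found in the camera images.
- diya_mid (a point): The loose diya: small yellow ceramic oil lamp, about 60 g, standing on the chowki. Point on its axis half-way up, 23 mm above its underside; z up, x to its lip. Foot 30 mm across up to 18 mm (1.2 mm chamfer below), flaring to an upright round rim band 54 mm across, 28 to 46 mm up (top). The lip, 14 mm wide, juts 6 mm from the band at +x: grip the band along y, about 38 mm above the underside.
- stand: Fixed foot of the diya wheel; origin under its centre, on the chowki and on the vertical axle. Its -x is the front: a steel pointer ends 160 mm out, 32 mm high. The wheel, a wooden disc 284 mm across, flat top 50 mm above this origin, has 5 pockets 72 degrees apart: 3 hold fixed diyas whose tops are 46 mm above the wheel's top; the front one and the next clockwise from above (+y side) are empty.
- front_pocket (a point): Point on the wheel's flat top 101 mm from the axle, mid-way along the front pocket's radial slot; turns with the wheel; x points to the axle, z up. The front collar is firmly clamped on this slot but its place is not measured and differs each time: centre on this x axis, up to 11 mm inward or outward of the point. Find it by feel or sight. Home, the diya's foot stands on the wheel's top.
- slot_end (a point): Outer end of the front pocket's slot on the wheel's top, 134 mm from the axle, axes as front_pocket. The collar on the slot is a plain steel ring, 48 mm across outside, hole 32.4 mm, 12 mm high, no chamfer, through to the wheel's top: the 30 mm foot has 1.2 mm play all round, and on the ring's rim it stands 12 mm above home. Over 30 N between diya and wheel or collar chips the ceramic.
- knob (a point): Grip point of the wheel's steel knob, on the axle, 28 mm above the wheel's top: an upright straight bar 14 mm thick (along the x of front_pocket), 54 mm long (along its y), from 11 to 41 mm above the wheel's top, on a hub 40 mm across. Pinch it across its thickness and turn it. Axes turn with the wheel.
- wheel (a joint): Angle of the wheel, rad, about 0 in the click it starts in; grows anticlockwise seen from above. A detent makes clicks at 0, 1.257 (72 degrees) and 2.513: it resists with up to about 0.2 N m until half-way to the next click, then pulls on into it, and centres the wheel there once let go. Backwards it acts alike.
- pillbox: Bystander, loose: upright round blue plastic box with a ribbed twist cap, 60 mm diameter, 72 mm tall; origin at the centre of its underside.
- mould: Bystander, loose: flat grey hard-silicone diya mould, 84 x 84 x 26 mm, with four round hollows; origin at the centre of its underside.
- kalash: Bystander, loose: round-bellied steel pot, 108 mm diameter, 112 mm tall; origin at the centre of its underside.
- lighter: Bystander, loose: lying gas lighter, 215 mm long, 24 mm wide, 23 mm high, black body with a thin steel nozzle towards its +x; origin on its underside 103 mm from the handle's end.
Not all that is in view belongs to the job. What is meant by the part that bears diya_mid is not turquoise, and is the smaller of those in its own colour.

How it is judged:
By the outcome, as a careful person would: the job done as asked, in the order asked, and still so for the second after the job is handed in, with the robot touching nothing.
It also fails if it takes over 70 s, if anything falls off the work surface, if the arm or the gripper's body presses on something with over 40 N, if the wrist force passes 120 N, or if a joint passes its speed limit or range.

ROBOT

A 6-joint arm with a two-finger parallel gripper is mounted at the origin on the work surface. World frame = base frame: x ahead of the robot, y to its left, z up, the work surface at z = 0. Lengths are in m, angles in rad, forces in N, time in s.
With the tool pointing down it reaches from about 0.375 to 0.975 m from the base axis. Payload 3.8 kg.
Tool frame: the origin (TCP) lies at the very end of the fingers, on their centre line; the grasp point (between the pads) lies 19 mm behind it (bot.grip_point_offset is the distance from the TCP to the grasp point, in m); z points along the fingers, x is the direction in which the jaws open and shut, and the axes are right-handed (so a half turn about z gives the same grasp; the last joint's range is limited). The gripper opens to 85 mm and grips with 20 to 120 N. Pads are 22 mm wide; open, the fingers measure 114 mm over their backs; the gripper's body (76 mm by 85 mm) begins 54 mm behind the grasp point. The pads swing forward as they close: fully open they stand 13 mm farther back than shut.
Start: joints at [-1.257, 0.264, 1.604, -0, 1.274, -0.037], TCP at [0.232, -0.634, 0.231] pointing down, gripper open.
Joint ranges: [-2.63, 2.63], [-0.94, 2.18], [0.31, 2.57], [-1.31, 4.45], [0, 2.66], [-2.55, 2.55]. Speed limits (rad/s): [2.57, 2.57, 3.14, 3.14, 3.14, 3.14].

INTERFACE

Orientations are given as a rotation vector (axis times angle).
In Python, from workcell import bot, read_camera gives the robot as it stands.
- The arm moves only by the tool arm_command, never from a script. Its argument "rows" is a list of rows, each an object with "delta_rot": the turn, a rotation vector about the tool's x, y, z in rad, a list of three; "xyz": the shift along the tool's x, y, z in m, a list of three; "gripper": the finger opening in m, from 0 to 0.0854. A call has 1 to 12 rows; each row shifts and turns the commanded pose from where the row before left it, along the tool's axes as they then stand; what a row does not reach is not made up. A row lasts 1/10 s, in which the tool goes at most 50 mm and 8.59 degrees, less where a joint would pass 70% of its speed; a pose out of reach is approached as far as the arm can. A call is refused whole if a number of a shift passes 0.05 or a number of a turn 0.15, either way. A call with a gripper value outside its range is refused whole. The fingers move at their own pace and stop on an object; "force" is the grip in N (left out, the last holds). Time passes only in rows, so rows that do not move let the fingers close. It gives the time, the measured TCP pose, the force and the opening at its end, in the units of the state.
- bot.read_state(): the state, without advancing time (a new reading comes with each control period).
- read_camera(name): name is "side" or "top"; returns a dict with "pixels" (400x640x3 uint8, red, green, blue), "range_z" (400x640 float32, m along the optical axis (not along the pixel's ray), 0 where there is no reading), "intrinsics" (3x3 intrinsics, pixels), "camera_from_world" (4x4, takes a point from world to camera coordinates). Camera axes: x right, y up, looking along -z (the intrinsics and any distortion apply to the point x, -y, -z); pixel columns grow to the right and rows downward; lengths in m; the calibration is good to about 2 mm. A picture is of the moment at which its call begins.
- bot.finish_job(): hands the job in, once; it reports no verdict.
The state is a dict: "time": time; "q": joint angles; "joint_vel": joint speeds; "joint_torque": joint torques, N m; "tool_pos": TCP position; "tcp_rot": TCP orientation; "wrist_force": force on the tool from outside, world axes, zero at the start; "torque": the same for the moment, N m; "width": opening from 0.0 (shut) to 1.0 (fully open).
Only numpy, scipy, OpenCV 4.12 (cv2) and the standard library are available. Lean on these libraries where they do the work, as an engineer would, in place of code of your own. Each camera call takes 0.05 s, during which the arm holds its last target.

## Working session

There is one attempt and no reset: what is moved stays moved. The work goes in short steps, Python scripts to look and compute and a tool call to move; the robot and the scene stay as the last step left them, time stands still between calls to the robot, and variables do not carry over. Pictures are saved under pics/ and viewed, and the job is handed in when it is done.

Besides the shell and the picture viewer there is one more tool, called after "Call:" in YAML: its name, and indented under it one key for each argument. arm_command: Moves the arm, as the interface text tells. Its arguments: {"type":"object","properties":{"rows":{"type":"array","items":{"type":"object","properties":{"delta_rot":{"type":"array","items":{"type":"number"}},"xyz":{"type":"array","items":{"type":"number"}},"gripper":{"type":"number"}}}},"force":{"type":"number"}},"required":["rows"]}

```bash
ls; mkdir -p pics; python3 - <<'E'
from workcell import bot, read_camera
import cv2, pickle
s=bot.read_state(); print(s)
for n in("top","side"):
    c=read_camera(n); cv2.imwrite(f"pics/{n}0.png",c["pixels"][:,:,::-1]); pickle.dump(c,open(f"{n}0.pkl","wb"))
    print(n,c["intrinsics"],c["camera_from_world"])
E
```

```text
pics
{'time': 0.0, 'q': array([-1.25692255e+00,  2.64766326e-01,  1.60537140e+00,  7.37692503e-06,
        1.27371100e+00, -3.68576693e-02]), 'joint_vel': array([-0.00046416,  0.00076368, -0.00047434,  0.00055779,  0.00066637,
        0.00077374]), 'joint_torque': array([ 9.04940157e-05, -5.15111232e+01, -3.67317080e+01,  2.26360144e-04,
        1.28757881e-02,  4.57308090e-06]), 'tool_pos': array([ 0.23172051, -0.63319886,  0.22995456]), 'tcp_rot': array([-2.57381971,  1.79901958,  0.00281994]), 'wrist_force': array([-0.17950758,  0.30476194, -0.25488965]), 'torque': array([ 0.02614347,  0.00256142, -0.01897869]), 'width': 1.0015138642005994}
top [[375.19488376   0.         321.29247323]
 [  0.         375.19488376 199.77271362]
 [  0.           0.           1.        ]] [[-2.14728371e-02 -9.99769427e-01  9.79949638e-05  1.44960408e-01]
 [ 9.92432683e-01 -2.13034070e-02  1.20927811e-01 -5.86708059e-01]
 [-1.20897840e-01  2.69391658e-03  9.92661299e-01 -1.14310059e+00]
 [ 0.00000000e+00  0.00000000e+00  0.00000000e+00  1.00000000e+00]]
side [[403.35970213   0.         319.4803207 ]
 [  0.         403.35970213 199.6386207 ]
 [  0.           0.           1.        ]] [[-8.36024428e-01 -5.48691654e-01 -7.91087454e-04  5.41560323e-01]
 [ 3.87280186e-01 -5.91106893e-01  7.07535652e-01 -1.98949690e-01]
 [-3.88686524e-01  5.91210716e-01  7.06677208e-01 -1.09852789e+00]
 [ 0.00000000e+00  0.00000000e+00  0.00000000e+00  1.00000000e+00]]
```

View pics/top0.png

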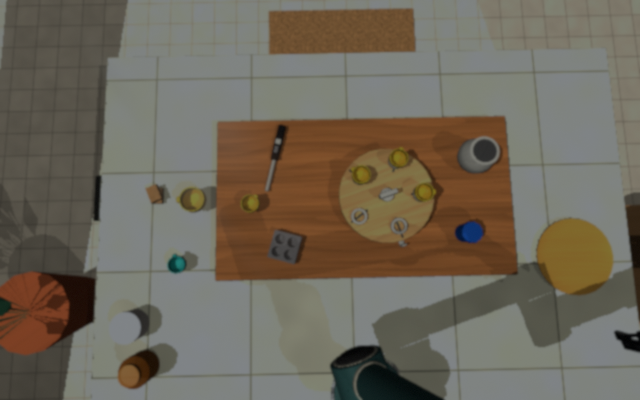

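View pics/side0.png

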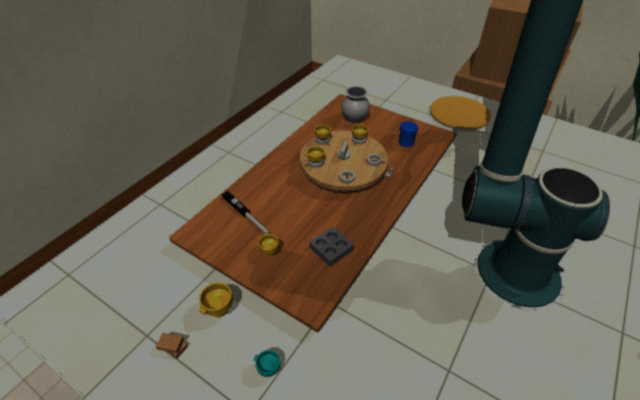

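Candidates in the top view are the yellow diya on the chowki at (250,203), a larger yellow bowl off the chowki at (193,199), and a turquoise one at (177,263). The one at (250,203) fits: it is yellow, the smaller of the yellows, and stands on the chowki. I'll confirm this with enlarged crops.

```bash
cat > h.py <<'E'
import numpy as np, cv2, pickle
def load(n): return pickle.load(open(n,"rb"))
def cloud(c):
    K=c["intrinsics"];T=c["camera_from_world"];z=c["range_z"]
    v,u=np.mgrid[0:z.shape[0],0:z.shape[1]]
    p=np.stack([(u-K[0,2])/K[0,0]*z,-(v-K[1,2])/K[1,1]*z,-z],-1)
    R=T[:3,:3];t=T[:3,3]
    return (p-t)@R   # R^T (p-t)
def proj(c,P):
    K=c["intrinsics"];T=c["camera_from_world"]
    p=np.atleast_2d(P)@T[:3,:3].T+T[:3,3]
    return np.c_[K[0,0]*p[:,0]/-p[:,2]+K[0,2],K[1,1]*-p[:,1]/-p[:,2]+K[1,2]]
def ray(c,u,v,z):
    K=c["intrinsics"];T=c["camera_from_world"];R=T[:3,:3]
    o=-R.T@T[:3,3]; d=R.T@np.array([(u-K[0,2])/K[0,0],-(v-K[1,2])/K[1,1],-1])
    return o+d*(z-o[2])/d[2]
def crop(c,u0,v0,w,h,s,name):
    im=c["pixels"][v0:v0+h,u0:u0+w,::-1]
    im=cv2.resize(im,None,fx=s,fy=s,interpolation=cv2.INTER_CUBIC)
    im=cv2.convertScaleAbs(im,alpha=1.5)
    for k in range(0,w,10):
        cv2.line(im,(k*s,0),(k*s,6 if k%50 else 14),(255,255,255),1)
        if (u0+k)%20==0: cv2.putText(im,str(u0+k),(k*s,24),0,.4,(255,255,255),1)
    for k in range(0,h,10):
        cv2.line(im,(0,k*s),(6,k*s),(255,255,255),1)
        if (v0+k)%20==0: cv2.putText(im,str(v0+k),(8,k*s+4),0,.4,(255,255,255),1)
    cv2.imwrite(name,im)
E
python3 - <<'E'
from h import *
t=load("top0.pkl");s=load("side0.pkl")
crop(t,160,180,110,80,7,"pics/t_diya.png")
crop(t,335,140,110,110,5,"pics/t_wheel.png")
crop(s,180,220,110,80,7,"pics/s_diya.png")
crop(s,290,110,110,80,7,"pics/s_wheel.png")
ct=cloud(t);cs=cloud(s)
for n,c,pts in(("t",ct,[(250,203),(193,199),(230,230),(380,230),(377,205),(390,194),(150,150),(250,209),(359,216)]),("s",cs,[(268,243),(215,300),(280,200),(330,175),(347,176),(344,150)])):
    for u,v in pts: print(n,u,v,c[v,u].round(4))
E
```

```text
t 250 203 [0.5799 0.3492 0.0731]
t 193 199 [0.6005 0.5346 0.0377]
t 230 230 [0.5005 0.4155 0.0472]
t 380 230 [ 0.4887 -0.0382  0.0996]
t 377 205 [ 0.5627 -0.0322  0.1004]
t 390 194 [ 0.5896 -0.0649  0.1385]
t 150 150 [ 0.7716  0.6931 -0.002 ]
t 250 209 [0.5614 0.3488 0.0746]
t 359 216 [0.5313 0.022  0.0981]
s 268 243 [0.5914 0.3362 0.0748]
s 215 300 [0.6123 0.5266 0.034 ]
s 280 200 [0.6771 0.1731 0.0536]
s 330 175 [0.5824 0.041  0.1027]
s 347 176 [0.5363 0.0175 0.1036]
s 344 150 [ 0.5831 -0.0396  0.1456]
```

View pics/t_diya.png

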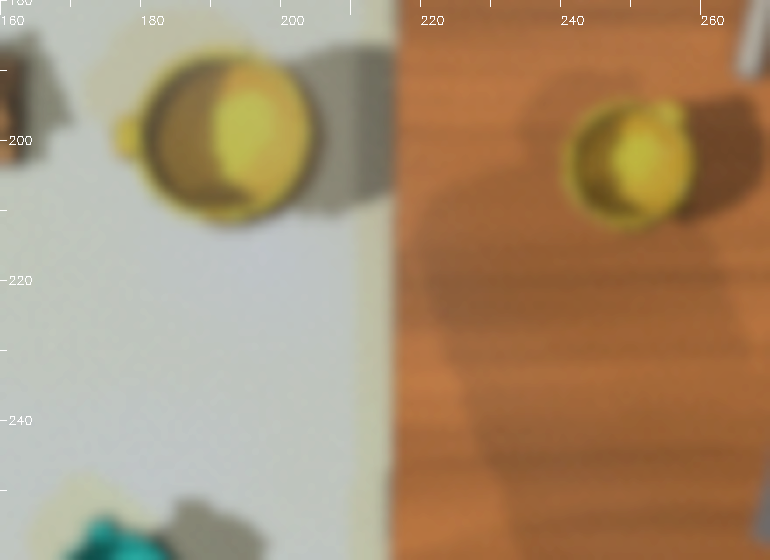

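View pics/t_wheel.png

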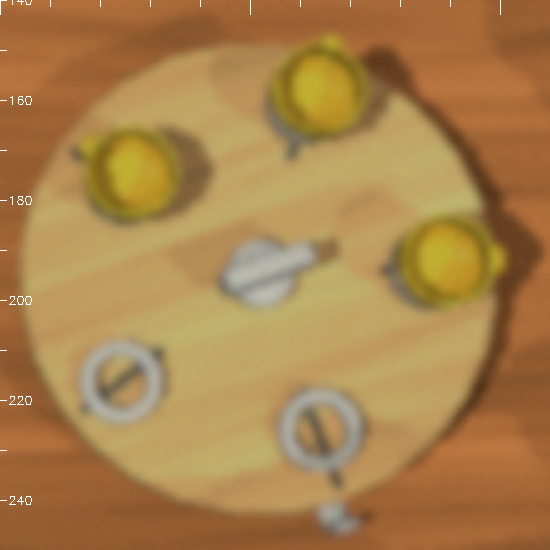

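View pics/s_diya.png

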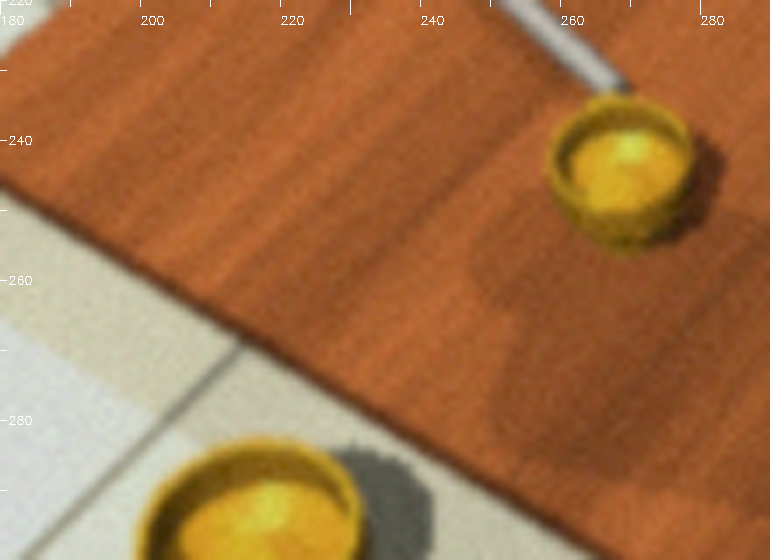

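View pics/s_wheel.png

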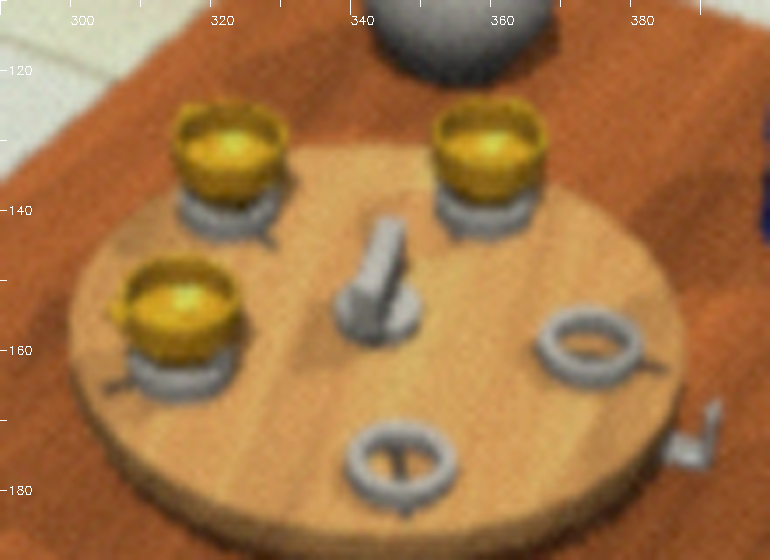

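```bash
python3 - <<'E'
from h import *
t=load("top0.pkl");s=load("side0.pkl")
def sat(c,u0,v0,w,h,f):
    im=cv2.resize(c["pixels"][v0:v0+h,u0:u0+w],None,fx=f,fy=f,interpolation=cv2.INTER_CUBIC)
    hsv=cv2.cvtColor(im,cv2.COLOR_RGB2HSV)
    return np.hstack([im[:,:,::-1],cv2.cvtColor(hsv[:,:,1],cv2.COLOR_GRAY2BGR)])
a=sat(t,340,200,80,50,5); b=sat(s,330,145,80,50,5)
cv2.imwrite("pics/sat1.png",np.vstack([a,b])[:600])
ct=cloud(t);cs=cloud(s)
# heights
for n,c in(("t",ct),("s",cs)):
    z=c[...,2];x=c[...,0];y=c[...,1]
    m=(abs(x-.52)<.03)&(abs(y-.42)<.03); print(n,"chowki",np.median(z[m]),z[m].std())
    m=(np.hypot(x-.59,y+.065)>.03)&(np.hypot(x-.59,y+.065)<.06); print("wheel",np.median(z[m]),z[m].std())
    # disc by depth
    m=(z>.085)&(z<.115)&(np.hypot(x-.59,y+.065)<.18)
    from scipy.ndimage import label
    P=c[m]; 
    (cx,cy),r=cv2.minEnclosingCircle(P[:,:2].astype(np.float32)); print("disc",cx,cy,r)
    print(np.percentile(P[:,0],[0.2,99.8]),np.percentile(P[:,1],[.2,99.8]))
E
```

```text
t chowki 0.050389980787404885 0.002046359391126693
wheel 0.1001935342880123 0.002534216372429849
disc 0.5861197113990784 -0.0641484186053276 0.14922641217708588
[0.45362821 0.7316309 ] [-0.19610811  0.0790661 ]
s chowki 0.052062756099636676 0.01308558720275162
wheel 0.10241139947006843 0.0027362115221982904
disc 0.5879500508308411 -0.06322619318962097 0.14934946596622467
[0.45509974 0.73375907] [-0.19616069  0.08005585]
```

View pics/sat1.png

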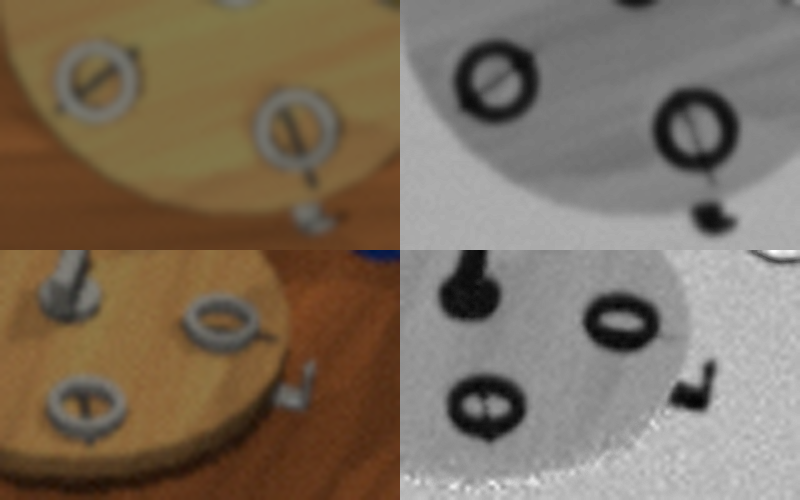

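```bash
cat >> h.py <<'E'
from scipy.optimize import minimize, least_squares
def circ(c,x,y,z,r,n=72):
    a=np.linspace(0,2*np.pi,n,endpoint=False)
    return proj(c,np.c_[x+r*np.cos(a),y+r*np.sin(a),np.full(n,z)])
def rast(polys,u0,v0,w,h,f=8):
    """union of convex polys -> supersampled mask averaged; polys list of (pts,sign)"""
    m=np.zeros((h*f,w*f),np.float32)
    for P,val in polys:
        Q=((P-[u0,v0]+.5)*f-.5)
        cv2.fillPoly(m,[np.round(Q*16).astype(np.int32)],float(val),shift=4)
    return m
def fit(c,polyf,x0,half,chan,blur0=1.0,zoff=0):
    """polyf(params)->polys; fits channel image window = a+b*blur(mask)"""
    p0=proj(c,[x0[0],x0[1],0.1])[0]; u0,v0=int(p0[0]-half),int(p0[1]-half); w=2*half
    I=chan[v0:v0+w,u0:u0+w].astype(float)
    def cost(p,ret=False):
        f=8
        m=rast(polyf(p),u0,v0,w,w,f)
        m=cv2.GaussianBlur(m,(0,0),max(.3,abs(p[-1]))*f)
        m=m.reshape(w,f,w,f).mean((1,3))
        A=np.c_[np.ones(w*w),m.ravel()]
        s,_,_,_=np.linalg.lstsq(A,I.ravel(),rcond=None)
        r=I.ravel()-A@s
        return np.minimum(np.abs(r),30).__pow__(2).mean()
    x=np.array(list(x0)+[blur0])
    sim=np.vstack([x]+[x+d for d in np.diag([.004]*(len(x)-1)+[.3])])
    res=minimize(cost,x,method="Nelder-Mead",options=dict(initial_simplex=sim,xatol=2e-5,fatol=1e-3,maxiter=400))
    return res.x,res.fun
def hull(*a): return cv2.convexHull(np.vstack(a).astype(np.float32))[:,0]
def satu(c): return cv2.cvtColor(c["pixels"],cv2.COLOR_RGB2HSV)[:,:,1]
E
cat > meas.py <<'E'
from h import *
import sys
def ringpoly(c,zt):
    def f(p):
        x,y=p[0],p[1]
        o=hull(circ(c,x,y,zt+.012,.024),circ(c,x,y,zt,.024))
        # visible hole: intersection of top-hole and bottom-hole -> floor
        a=circ(c,x,y,zt+.012,.0162); b=circ(c,x,y,zt,.0162)
        _,i=cv2.intersectConvexConvex(a.astype(np.float32),b.astype(np.float32))
        return [(o,1),(i[:,0],0)]
    return f
def rings(tag):
  for n in("top","side"):
    c=load(f"{n}{tag}.pkl"); S=satu(c)
    for nm,x0 in(("front",(.5,-.09)),("next",(.53,.02))):
        print(n,nm,*[np.round(v,4) for v in fit(c,ringpoly(c,.1),x0,13,S)])
if __name__=="__main__":
    rings("0")
    for n in("top","side"):
        c=load(f"{n}0.pkl"); S=satu(c)
        hub=lambda p:[(hull(circ(c,p[0],p[1],.1,.142),circ(c,p[0],p[1],.09,.142) if n=="top" else circ(c,p[0],p[1],.07,.142)),1)]
        print(n,"disc",*[np.round(v,4) for v in fit(c,hub,(.59,-.063),75,S)])
E
python3 - <<'E'
from meas import *
for x0 in((.51,-.09),(.505,-.085)):pass
import h
c=load("top0.pkl");print(proj(c,[[.5,-.09,.1],[.53,.02,.1]]), [ray(c,u,v,.112) for u,v in((399,226),(359,216))])
E
python3 meas.py
```

```text
[[397.45509623 225.75265504]
 [359.76313331 216.38503636]] [array([ 0.49861128, -0.09201671,  0.112     ]), array([0.53027539, 0.02344415, 0.112     ])]
top front [ 0.5004 -0.0921  0.7759] 79.4384
top next [0.531  0.0234 1.0059] 108.5568
side front [ 0.5056 -0.0976  0.5532] 110.1335
side next [0.5359 0.0196 0.6736] 106.5521
top disc [ 0.5929 -0.0605  0.9185] 90.8519
side disc [ 0.5874 -0.0392  5.8617] 776.3929
```

```bash
python3 - <<'E'
from meas import *
for n in("top","side"):
    c=load(f"{n}0.pkl")
    hsv=cv2.cvtColor(c["pixels"],cv2.COLOR_RGB2HSV)
    H=hsv[:,:,0]; S=hsv[:,:,1]
    print(n,"hue diya/wood", H[203,250],H[230,230],H[243,268],H[260,240])
    H=np.clip(H,0,40).astype(np.uint8)
    z=.05
    def dp(p):
        lx,ly=p[0]+.030*np.cos(p[2]*20),p[1]+.030*np.sin(p[2]*20)
        return [(hull(circ(c,p[0],p[1],z+.046,.027),circ(c,p[0],p[1],z+.028,.027)),1),(hull(circ(c,p[0],p[1],z+.018,.015),circ(c,p[0],p[1],z+.0,.015)),1),
          (hull(circ(c,p[0],p[1],z+.028,.027),circ(c,p[0],p[1],z+.018,.015)),1),
          (hull(circ(c,p[0],p[1],z+.044,.007),circ(c,lx-0,ly,z+.044,.004)),1)]
    for a0 in(-.5,.5):
        r,f=fit(c,dp,(.575,.347,a0/20),17,H); print(n,r.round(4),"lip deg",np.degrees(r[2]*20),f)
    crop(c,*( (228,180,44,44) if n=="top" else (246,222,44,44)),13,f"pics/{n}_d2.png")
E
```

```text
top hue diya/wood 28 13 13 13
top [ 0.5781  0.3477 -0.0381  1.0892] lip deg -43.67744574661724 1.0369754707582446
top [0.5781 0.3469 0.0222 1.2036] lip deg 25.3954962310645 1.4355120671282442
side hue diya/wood 12 12 23 12
side [ 0.584   0.3431 -0.0282  1.0492] lip deg -32.25969362570842 4.2699009001445
side [0.5843 0.3427 0.0243 1.2487] lip deg 27.789086870856323 4.522992721355915
```

View pics/top_d2.png

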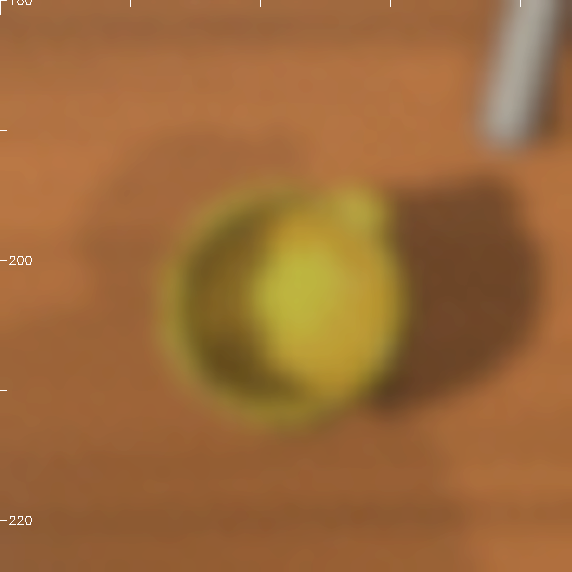

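View pics/side_d2.png

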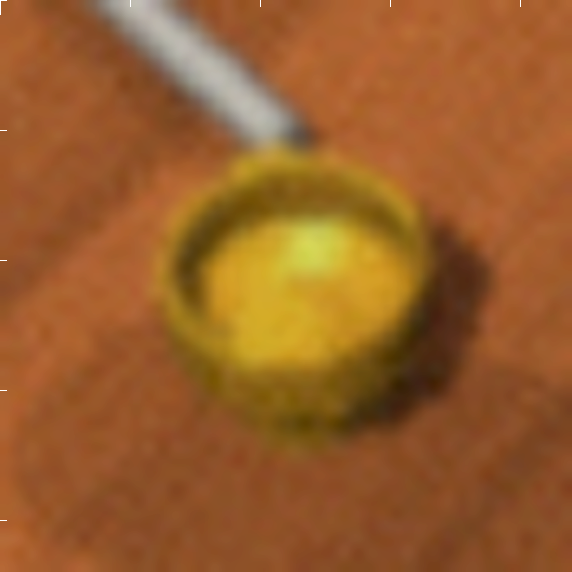

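```bash
cat >> h.py <<'E'
from scipy.spatial.transform import Rotation as Ro
def pose():
    from workcell import bot
    s=bot.read_state(); R=Ro.from_rotvec(s["tcp_rot"])
    return s,R
def yaw(R):
    x=R.as_matrix()[:,0]; return np.degrees(np.arctan2(x[1],x[0]))
E
python3 - <<'E'
from h import *
s,R=pose();print(R.as_matrix().round(3),yaw(R),np.degrees(s["q"]))
E
```

```text
[[ 0.344 -0.939 -0.001]
 [-0.939 -0.344  0.002]
 [-0.002 -0.    -1.   ]] -69.90093708602865 [-7.20154848e+01  1.51667010e+01  9.19734974e+01 -2.08773281e-04
  7.29756821e+01 -2.11448222e+00]
```

Call:
arm_command:
  rows:
    - {"xyz": [-0.033,-0.0277,0]}
    - {"xyz": [-0.033,-0.0277,0]}
    - {"xyz": [-0.033,-0.0277,0]}
    - {"xyz": [-0.033,-0.0277,0]}
    - {"xyz": [-0.033,-0.0277,0]}
    - {"xyz": [-0.033,-0.0277,0]}
    - {"xyz": [-0.033,-0.0277,0]}
    - {"xyz": [-0.033,-0.0277,0]}
    - {"xyz": [-0.033,-0.0277,0]}
    - {"xyz": [-0.033,-0.0277,0]}
    - {"xyz": [-0.033,-0.0277,0]}
    - {"xyz": [-0.033,-0.0277,0]}

```text
invalid input
```

Call:
arm_command:
  rows:
    - {"xyz": [-0.033,-0.0277,0]}
    - {"xyz": [-0.033,-0.0277,0]}
    - {"xyz": [-0.033,-0.0277,0]}
    - {"xyz": [-0.033,-0.0277,0]}
    - {"xyz": [-0.033,-0.0277,0]}
    - {"xyz": [-0.033,-0.0277,0]}
    - {"xyz": [-0.033,-0.0277,0]}
    - {"xyz": [-0.033,-0.0277,0]}
    - {"xyz": [-0.033,-0.0277,0]}
    - {"xyz": [-0.033,-0.0277,0]}
    - {"xyz": [-0.033,-0.0277,0]}
    - {"xyz": [-0.033,-0.0277,0]}

```text
invalid input
```

Call:
arm_command:
  rows:
    - {"delta_rot": [0,0,-0.142]}
    - {"delta_rot": [0,0,-0.142]}
    - {"delta_rot": [0,0,-0.142]}
    - {"delta_rot": [0,0,-0.142]}
    - {"delta_rot": [0,0,-0.142]}
    - {"delta_rot": [0,0,-0.142]}
    - {"delta_rot": [0,0,-0.142]}
    - {"delta_rot": [0,0,-0.142]}
    - {"delta_rot": [0,0,-0.142]}
    - {"delta_rot": [0,0,-0.142]}
    - {"delta_rot": [0,0,-0.142]}
    - {"delta_rot": [0,0,-0.142]}

```text
invalid input
```

Call:
arm_command:
  rows:
    - {"delta_rot": [0,0,-0.142]}
    - {"delta_rot": [0,0,-0.142]}
    - {"delta_rot": [0,0,-0.142]}
    - {"xyz": [0,0,0]}

```text
invalid input
```

```bash
python3 - <<'E'
from h import *
from workcell import read_camera
s,R=pose();print(s["time"],s["tool_pos"],R.as_matrix().round(3),yaw(R),np.degrees(s["q"]).round(1))
for n in("top","side"):
    c=read_camera(n); pickle.dump(c,open(f"{n}1.pkl","wb"))
    cv2.imwrite(f"pics/{n}1.png",c["pixels"][:,:,::-1])
d=R.as_matrix().T@(np.array([.581,.3455,.067])-s["tool_pos"]);print("to target in tool",d)
E
```

```text
0.1 [ 0.23175276 -0.63327687  0.230064  ] [[ 0.344 -0.939 -0.001]
 [-0.939 -0.344  0.002]
 [-0.002 -0.    -1.   ]] -69.90093708602865 [-72.   15.2  92.   -0.   73.   -2.1]
to target in tool [-0.79882118 -0.66431744  0.16472621]
```

Call:
arm_command:
  rows:
    - {"xyz": [-0.033,-0.0277,0],"delta_rot": [0,0,0],"gripper": 0.0854}
    - {"xyz": [-0.033,-0.0277,0],"delta_rot": [0,0,0],"gripper": 0.0854}
    - {"xyz": [-0.033,-0.0277,0],"delta_rot": [0,0,0],"gripper": 0.0854}
    - {"xyz": [-0.033,-0.0277,0],"delta_rot": [0,0,0],"gripper": 0.0854}
    - {"xyz": [-0.033,-0.0277,0],"delta_rot": [0,0,0],"gripper": 0.0854}
    - {"xyz": [-0.033,-0.0277,0],"delta_rot": [0,0,0],"gripper": 0.0854}
    - {"xyz": [-0.033,-0.0277,0],"delta_rot": [0,0,0],"gripper": 0.0854}
    - {"xyz": [-0.033,-0.0277,0],"delta_rot": [0,0,0],"gripper": 0.0854}
    - {"xyz": [-0.033,-0.0277,0],"delta_rot": [0,0,0],"gripper": 0.0854}
    - {"xyz": [-0.033,-0.0277,0],"delta_rot": [0,0,0],"gripper": 0.0854}
    - {"xyz": [-0.033,-0.0277,0],"delta_rot": [0,0,0],"gripper": 0.0854}
    - {"xyz": [-0.033,-0.0277,0],"delta_rot": [0,0,0],"gripper": 0.0854}

```text
time: 1.4
tool_pos: [0.4082, -0.1461, 0.2314]
tcp_rot: [-2.575, 1.8, -0.001]
wrist_force: [0.6, 0.5, -0.1]
width: 0.999
```

Call:
arm_command:
  rows:
    - {"xyz": [-0.033,-0.0277,0],"delta_rot": [0,0,0],"gripper": 0.0854}
    - {"xyz": [-0.033,-0.0277,0],"delta_rot": [0,0,0],"gripper": 0.0854}
    - {"xyz": [-0.033,-0.0277,0],"delta_rot": [0,0,0],"gripper": 0.0854}
    - {"xyz": [-0.033,-0.0277,0],"delta_rot": [0,0,0],"gripper": 0.0854}
    - {"xyz": [-0.033,-0.0277,0],"delta_rot": [0,0,0],"gripper": 0.0854}
    - {"xyz": [-0.033,-0.0277,0],"delta_rot": [0,0,0],"gripper": 0.0854}
    - {"xyz": [-0.033,-0.0277,0],"delta_rot": [0,0,0],"gripper": 0.0854}
    - {"xyz": [-0.033,-0.0277,0],"delta_rot": [0,0,0],"gripper": 0.0854}
    - {"xyz": [-0.033,-0.0277,0],"delta_rot": [0,0,0],"gripper": 0.0854}
    - {"xyz": [-0.033,-0.0277,0],"delta_rot": [0,0,0],"gripper": 0.0854}
    - {"xyz": [-0.033,-0.0277,0],"delta_rot": [0,0,0],"gripper": 0.0854}
    - {"xyz": [-0.033,-0.0277,0],"delta_rot": [0,0,0],"gripper": 0.0854}

```text
time: 2.6
tool_pos: [0.5843, 0.3401, 0.2309]
tcp_rot: [2.575, -1.799, -0.0]
wrist_force: [0.2, -0.2, 1.5]
width: 0.999
```

Call:
arm_command:
  rows:
    - {"xyz": [0,0,0],"delta_rot": [0,0,-0.142],"gripper": 0.0854}
    - {"xyz": [0,0,0],"delta_rot": [0,0,-0.142],"gripper": 0.0854}
    - {"xyz": [0,0,0],"delta_rot": [0,0,-0.142],"gripper": 0.0854}
    - {"xyz": [0,0,0],"delta_rot": [0,0,-0.142],"gripper": 0.0854}
    - {"xyz": [0,0,0],"delta_rot": [0,0,-0.142],"gripper": 0.0854}
    - {"xyz": [0,0,0],"delta_rot": [0,0,-0.142],"gripper": 0.0854}
    - {"xyz": [0,0,0],"delta_rot": [0,0,-0.142],"gripper": 0.0854}
    - {"xyz": [0,0,0],"delta_rot": [0,0,-0.142],"gripper": 0.0854}
    - {"xyz": [0,0,0],"delta_rot": [0,0,-0.142],"gripper": 0.0854}
    - {"xyz": [0,0,0],"delta_rot": [0,0,-0.142],"gripper": 0.0854}
    - {"xyz": [0,0,0],"delta_rot": [0,0,-0.142],"gripper": 0.0854}
    - {"xyz": [0,0,0],"delta_rot": [0,0,-0.142],"gripper": 0.0854}

```text
time: 3.8
tool_pos: [0.5839, 0.3382, 0.2309]
tcp_rot: [3.048, 0.762, -0.001]
wrist_force: [0.6, 0.6, 0.3]
width: 1.0
```

Call:
arm_command:
  rows:
    - {"xyz": [0,0,0.03],"delta_rot": [0,0,-0.142],"gripper": 0.0854}
    - {"xyz": [0,0,0.02],"delta_rot": [0,0,-0.142],"gripper": 0.0854}
    - {"xyz": [0,0,0.02],"delta_rot": [0,0,-0.142],"gripper": 0.0854}
    - {"xyz": [0,0,0],"delta_rot": [0,0,0],"gripper": 0.0854}

```text
time: 4.2
tool_pos: [0.5816, 0.337, 0.157]
tcp_rot: [2.821, 1.381, -0.012]
wrist_force: [-1.2, 0.5, -0.0]
width: 0.999
```

```bash
cat > look.py <<'E'
import sys
from h import *
from workcell import read_camera
s,R=pose();print(round(s["time"],2),s["tool_pos"].round(4),R.as_matrix()[:,2].round(4),"yaw",round(yaw(R),2),np.degrees(s["q"]).round(1),s["wrist_force"].round(2),s["width"])
if len(sys.argv)>1:
  for n in("top","side"):
    c=read_camera(n); pickle.dump(c,open(f"{n}{sys.argv[1]}.pkl","wb"))
    cv2.imwrite(f"pics/{n}{sys.argv[1]}.png",c["pixels"][:,:,::-1])
E
python3 look.py 2;python3 - <<'E'
from h import *
s,R=pose()
d=R.as_matrix().T@(np.array([.581,.3455,.067])-s["tool_pos"]);print("to target in tool",d)
t=load("top2.pkl");sd=load("side2.pkl")
crop(t,210,165,90,70,8,"pics/t2c.png");crop(sd,220,170,90,70,8,"pics/s2c.png")
E
```

```text
4.2 [0.5816 0.337  0.157 ] [-0.0066 -0.0035 -1.    ] yaw 52.16 [ 28.   18.1  96.2  -0.   66.2 -24.2] [-1.16  0.51 -0.01] 0.9993799251777207
to target in tool [ 0.00419759 -0.00666029  0.09386273]
```

View pics/side2.png

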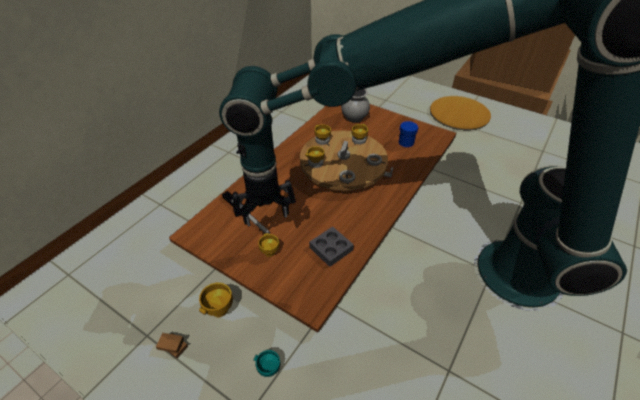

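View pics/t2c.png

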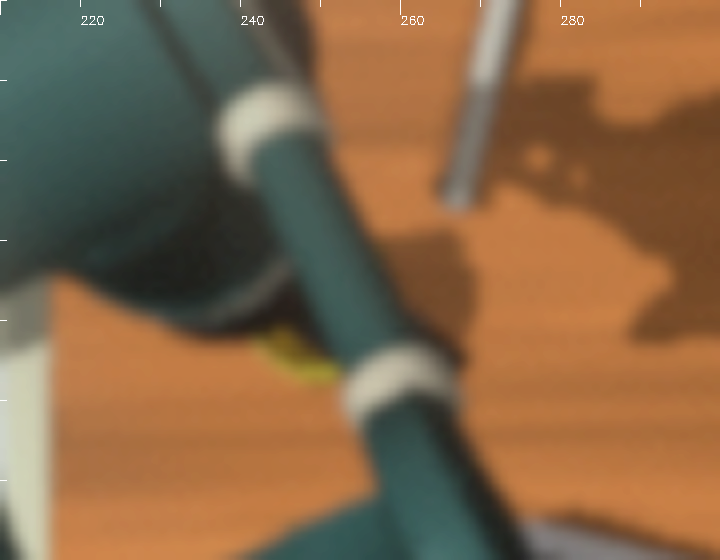

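Call:
arm_command:
  rows:
    - {"xyz": [0.004,-0.0067,0.02],"delta_rot": [0,0,0],"gripper": 0.0854}
    - {"xyz": [0,0,0.02],"delta_rot": [0,0,0],"gripper": 0.0854}
    - {"xyz": [0,0,0.012],"delta_rot": [0,0,0],"gripper": 0.0854}
    - {"xyz": [0,0,0],"delta_rot": [0,0,0],"gripper": 0.0854}
    - {"xyz": [0,0,0],"delta_rot": [0,0,0],"gripper": 0.0854}

```text
time: 4.8
tool_pos: [0.5818, 0.3458, 0.1102]
tcp_rot: [-2.823, -1.379, -0.002]
wrist_force: [0.7, -0.5, -0.8]
width: 1.001
```

```bash
python3 look.py 3;python3 - <<'E'
from h import *
s,R=pose()
d=R.as_matrix().T@(np.array([.581,.3455,.067])-s["tool_pos"]);print("to target in tool",d)
sd=load("side3.pkl");crop(sd,210,170,90,90,6,"pics/s3c.png")
M=R.as_matrix(); p=s["tool_pos"]
print("TCP",proj(sd,p),"fingertips(open, 13 back)",proj(sd,np.array([p+M[:,0]*k-M[:,2]*.013 for k in(-.0425,-.057,.0425,.057)])))
E
```

```text
4.8 [0.5818 0.3458 0.1102] [ 1.e-03  5.e-04 -1.e+00] yaw 52.08 [ 28.6  20.6  98.1  -0.   61.2 -23.5] [ 0.66 -0.51 -0.76] 1.000795213988285
to target in tool [-0.00141891 -0.00077532  0.04404952]
TCP [[267.09383744 238.12624237]] fingertips(open, 13 back) [[282.69812014 230.81664733]
 [288.10908251 229.4487895 ]
 [250.27036488 239.01418333]
 [244.6146386  240.44391596]]
```

View pics/s3c.png

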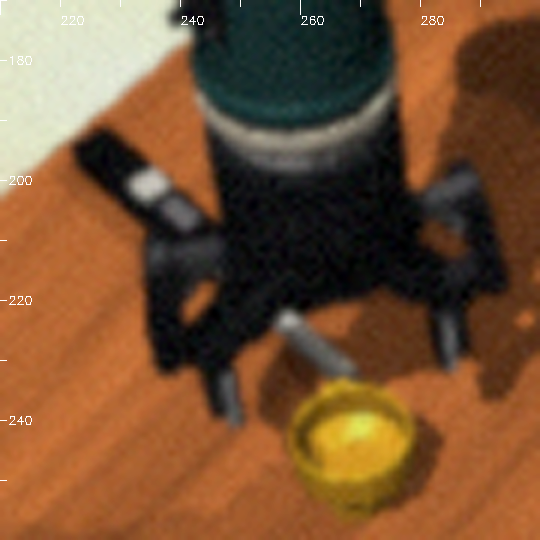

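Call:
arm_command:
  rows:
    - {"xyz": [-0.0005,-0.0006,0.015],"delta_rot": [0,0,0],"gripper": 0.0854}
    - {"xyz": [0,0,0.015],"delta_rot": [0,0,0],"gripper": 0.0854}
    - {"xyz": [0,0,0.0125],"delta_rot": [0,0,0],"gripper": 0.0854}
    - {"xyz": [0,0,0],"delta_rot": [0,0,0],"gripper": 0.0854}

```text
time: 5.3
tool_pos: [0.5779, 0.3442, 0.0628]
tcp_rot: [2.822, 1.38, -0.01]
wrist_force: [0.1, -0.1, -0.4]
width: 1.002
```

Call:
arm_command:
  rows:
    - {"xyz": [0,0,0],"delta_rot": [0,0,0],"gripper": 0.066}
    - {"xyz": [0,0,0],"delta_rot": [0,0,0],"gripper": 0.061}
    - {"xyz": [0,0,0],"delta_rot": [0,0,0],"gripper": 0.058}
    - {"xyz": [0,0,0],"delta_rot": [0,0,0],"gripper": 0.055}
    - {"xyz": [0,0,0],"delta_rot": [0,0,0],"gripper": 0.05}
    - {"xyz": [0,0,0],"delta_rot": [0,0,0],"gripper": 0.048}
    - {"xyz": [0,0,0],"delta_rot": [0,0,0],"gripper": 0.048}
  force: 25

```text
time: 6.0
tool_pos: [0.5812, 0.3459, 0.0679]
tcp_rot: [-2.822, -1.381, -0.003]
wrist_force: [-0.9, -0.9, 6.1]
width: 0.633
```

```bash
python3 look.py 4;python3 - <<'E'
from h import *
sd=load("side4.pkl");crop(sd,210,170,90,90,6,"pics/s4c.png")
E
```

```text
6.0 [0.5812 0.3459 0.0679] [ 1.5e-03  8.0e-04 -1.0e+00] yaw 52.14 [ 28.7  23.   99.8  -0.   57.1 -23.5] [-0.9  -0.92  6.05] 0.6334254874875578
```

View pics/s4c.png

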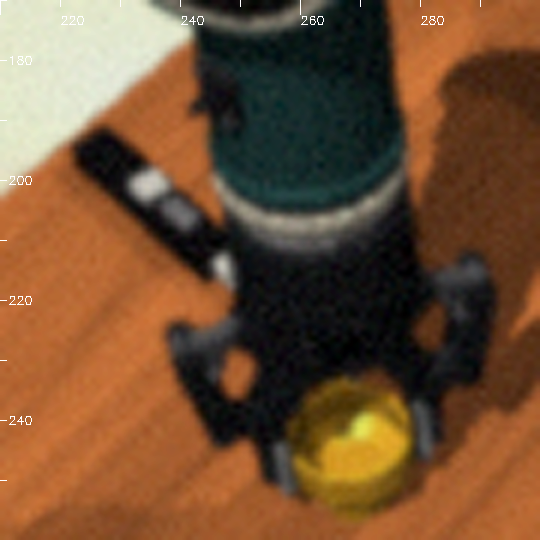

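Call:
arm_command:
  rows:
    - {"xyz": [0,0,-0.005],"delta_rot": [0,0,0],"gripper": 0.048}
    - {"xyz": [0,0,-0.015],"delta_rot": [0,0,0],"gripper": 0.048}
    - {"xyz": [0,0,-0.025],"delta_rot": [0,0,0],"gripper": 0.048}
    - {"xyz": [0,0,-0.03],"delta_rot": [0,0,0],"gripper": 0.048}
    - {"xyz": [0,0,-0.03],"delta_rot": [0,0,0],"gripper": 0.048}
    - {"xyz": [0,0,-0.02],"delta_rot": [0,0,0.05],"gripper": 0.048}
    - {"xyz": [0,0,0],"delta_rot": [0,0,0.1],"gripper": 0.048}
    - {"xyz": [0,0,0],"delta_rot": [0,0,0.13],"gripper": 0.048}
    - {"xyz": [0,0,0],"delta_rot": [0,0,0.14],"gripper": 0.048}
    - {"xyz": [0,0,0],"delta_rot": [0,0,0.14],"gripper": 0.048}
    - {"xyz": [0,0,0],"delta_rot": [0,0,0.14],"gripper": 0.048}
    - {"xyz": [0,0,0],"delta_rot": [0,0,0.14],"gripper": 0.048}

```text
time: 7.3
tool_pos: [0.5803, 0.3455, 0.1924]
tcp_rot: [-3.14, -0.101, -0.0]
wrist_force: [-1.0, -0.0, -1.1]
width: 0.629
```

Call:
arm_command:
  rows:
    - {"xyz": [0,0,0],"delta_rot": [0,0,0.14],"gripper": 0.048}
    - {"xyz": [0,0,0],"delta_rot": [0,0,0.14],"gripper": 0.048}
    - {"xyz": [0,0,0],"delta_rot": [0,0,0.14],"gripper": 0.048}
    - {"xyz": [0,0,0],"delta_rot": [0,0,0.14],"gripper": 0.048}
    - {"xyz": [0,0,0],"delta_rot": [0,0,0.14],"gripper": 0.048}
    - {"xyz": [0,0,0],"delta_rot": [0,0,0.14],"gripper": 0.048}
    - {"xyz": [0,0,0],"delta_rot": [0,0,0.14],"gripper": 0.048}
    - {"xyz": [0,0,0],"delta_rot": [0,0,0.14],"gripper": 0.048}
    - {"xyz": [0,0,0],"delta_rot": [0,0,0.14],"gripper": 0.048}
    - {"xyz": [0,0,0],"delta_rot": [0,0,0.05],"gripper": 0.048}

```text
time: 8.3
tool_pos: [0.5803, 0.3455, 0.1924]
tcp_rot: [2.553, -1.83, -0.0]
wrist_force: [-0.2, -0.3, -0.9]
width: 0.632
```

```bash
python3 look.py 5;python3 - <<'E'
from h import *
s,R=pose()
d=R.as_matrix().T@(np.array([.503,-.095,.15])-s["tool_pos"]);print("to target in tool",d)
E
```

```text
8.3 [0.5803 0.3455 0.1924] [-0.  0. -1.] yaw -71.27 [28.7 16.6 94.2  0.  69.2 99.9] [-0.17 -0.34 -0.9 ] 0.6321448896891575
to target in tool [0.39153634 0.2162704  0.04232482]
```

View pics/side5.png

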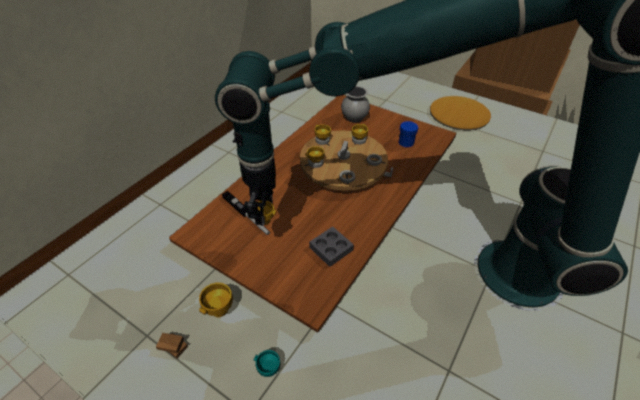

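Call:
arm_command:
  rows:
    - {"xyz": [0.018,0.01,0],"delta_rot": [0,0,0],"gripper": 0.048}
    - {"xyz": [0.036,0.02,0],"delta_rot": [0,0,0],"gripper": 0.048}
    - {"xyz": [0.04,0.022,0],"delta_rot": [0,0,0],"gripper": 0.048}
    - {"xyz": [0.04,0.022,0],"delta_rot": [0,0,0],"gripper": 0.048}
    - {"xyz": [0.04,0.022,0],"delta_rot": [0,0,0],"gripper": 0.048}
    - {"xyz": [0.04,0.022,0],"delta_rot": [0,0,0],"gripper": 0.048}
    - {"xyz": [0.04,0.022,0],"delta_rot": [0,0,0],"gripper": 0.048}
    - {"xyz": [0.04,0.022,0],"delta_rot": [0,0,0],"gripper": 0.048}
    - {"xyz": [0.04,0.022,0],"delta_rot": [0,0,0],"gripper": 0.048}
    - {"xyz": [0.036,0.02,0],"delta_rot": [0,0,0],"gripper": 0.048}
    - {"xyz": [0.0215,0.0123,0],"delta_rot": [0,0,0],"gripper": 0.048}
    - {"xyz": [0,0,0],"delta_rot": [0,0,0],"gripper": 0.048}

```text
time: 9.6
tool_pos: [0.5024, -0.0978, 0.1924]
tcp_rot: [2.554, -1.828, 0.002]
wrist_force: [-0.3, -0.2, 0.5]
width: 0.63
```

Call:
arm_command:
  rows:
    - {"xyz": [0,0,0.02],"delta_rot": [0,0,0],"gripper": 0.048}
    - {"xyz": [0,0,0.015],"delta_rot": [0,0,0],"gripper": 0.048}
    - {"xyz": [0,0,0],"delta_rot": [0,0,0],"gripper": 0.048}
    - {"xyz": [0,0,0],"delta_rot": [0,0,0],"gripper": 0.048}

```text
time: 10.0
tool_pos: [0.5027, -0.0941, 0.1563]
tcp_rot: [2.558, -1.823, -0.003]
wrist_force: [0.6, -1.1, -1.2]
width: 0.634
```

```bash
python3 look.py 6;python3 - <<'E'
from h import *
crop(load("side6.pkl"),300,110,110,80,7,"pics/s6c.png")
crop(load("top6.pkl"),350,180,110,80,7,"pics/t6c.png")
E
```

```text
10.0 [ 0.5027 -0.0941  0.1563] [-1.6e-03  5.0e-04 -1.0e+00] yaw -70.97 [-13.4   0.9 116.2   0.   62.9  57.6] [ 0.6  -1.13 -1.17] 0.6340802101909911
```

View pics/s6c.png

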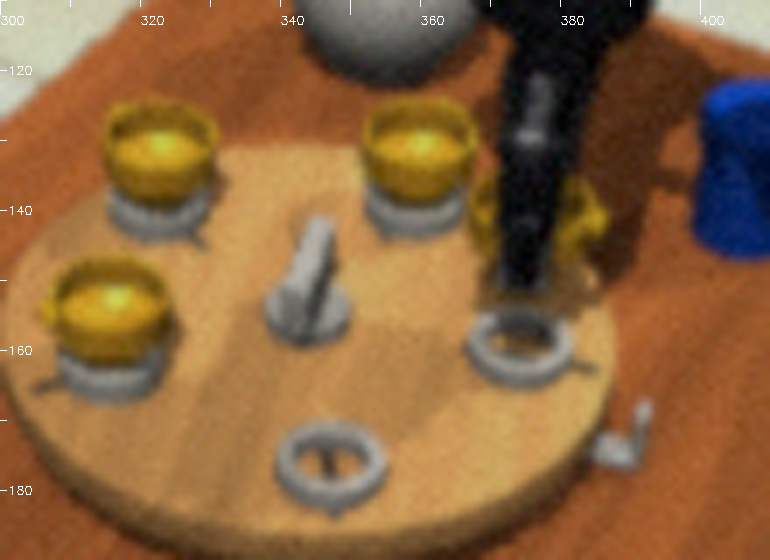

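View pics/t6c.png

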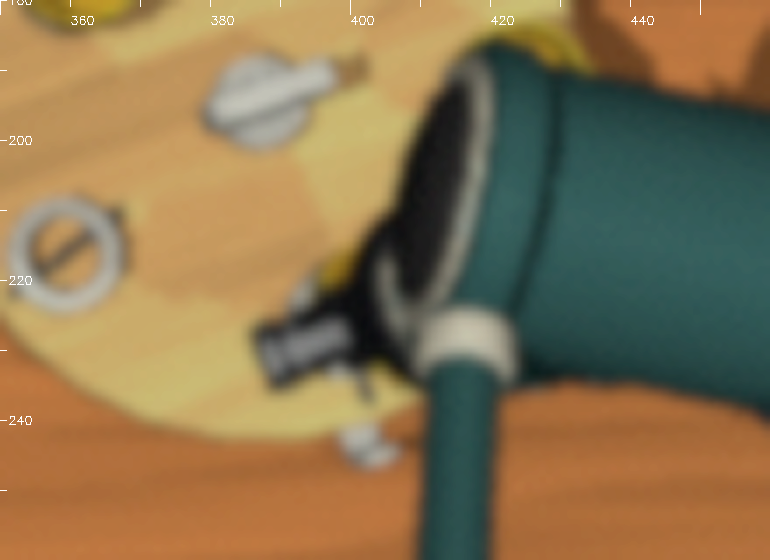

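```bash
cat > rel.py <<'E'
from meas import *
def diyapoly(c,x,y,z,lip):
    lx,ly=x+.029*np.cos(lip),y+.029*np.sin(lip); nx,ny=-np.sin(lip)*.003,np.cos(lip)*.003
    return [(hull(circ(c,x,y,z+.046,.027),circ(c,x,y,z+.028,.027)),1),(hull(circ(c,x,y,z+.018,.015),circ(c,x,y,z+.0,.015)),1),
      (hull(circ(c,x,y,z+.028,.027),circ(c,x,y,z+.018,.015)),1),
      (hull(circ(c,lx+nx,ly+ny,z+.044,.004),circ(c,lx-nx,ly-ny,z+.044,.004),circ(c,x,y,z+.044,.01)),1)]
def fitdiya(c,z,lip,x0,win):
    u0,v0,w,h=win
    im=c["pixels"][v0:v0+h,u0:u0+w]
    hsv=cv2.cvtColor(im,cv2.COLOR_RGB2HSV).astype(int)
    # yellowness: G-B relative to R
    f=im.astype(float); S=hsv[...,1]; V=hsv[...,2]
    T=((S>165)&(hsv[...,0]>=18)&(V>45)).astype(float)
    W=(V>45).astype(float)   # ignore the black finger
    return T,W
E
python3 - <<'E'
from rel import *
c=load("side6.pkl")
u0,v0,w,h=362,128,34,26
im=c["pixels"][v0:v0+h,u0:u0+w]; hsv=cv2.cvtColor(im,cv2.COLOR_RGB2HSV)
big=lambda a:cv2.resize(a,None,fx=11,fy=11,interpolation=cv2.INTER_NEAREST)
H=hsv[...,0].copy()
print(hsv[12,:, 0]);print(hsv[12,:,1]);print(hsv[12,:,2])
o=np.hstack([big(im[:,:,::-1]),cv2.cvtColor(big((np.clip(H,0,36)*7).astype(np.uint8)),cv2.COLOR_GRAY2BGR)])
o2=np.hstack([cv2.cvtColor(big(hsv[...,1]),cv2.COLOR_GRAY2BGR),cv2.cvtColor(big(hsv[...,2]),cv2.COLOR_GRAY2BGR)])
cv2.imwrite("pics/hsv6.png",np.vstack([o,o2]))
E
```

```text
[ 20  27  21  21  18  20  20  20  21  14 160 120 135 120   0 150  60  20
  18  22  19  22  21  22  20  14  12  13  11  12  12  11  11  11]
[ 27  26  21  48 127 194 216 216 217 137  96  78 128  40   0 128 128 128
 193 222 210 216 219 202 214 185 179 187 206 208 200 183 187 182]
[ 85  89  86  69  76  79  98  99  67  28   8  13  12  19  12  10   8  24
  45  47  57  84 107 111  88  62  50  45  42  49  74  92  97  98]
```

View pics/hsv6.png

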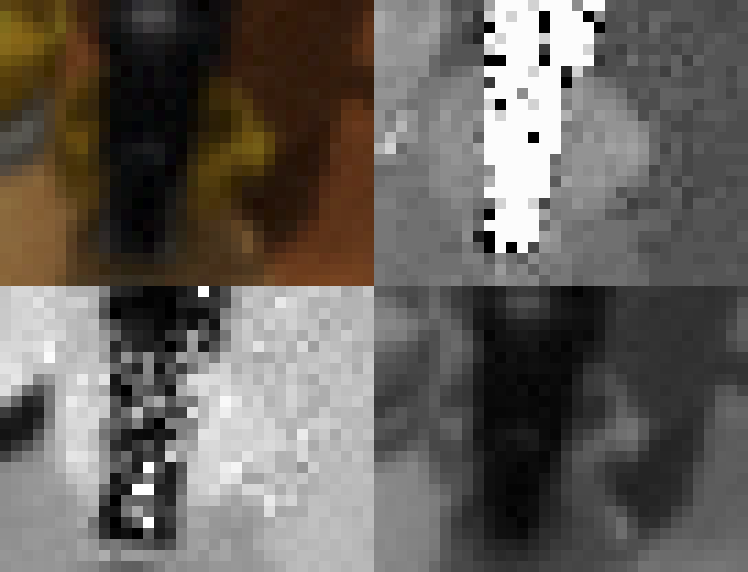

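```bash
python3 - <<'E'
from rel import *
c=load("side6.pkl"); S=satu(c)
print("ring now",fit(c,ringpoly(c,.1),(.5056,-.0976),12,S))
x,y,zt=.5027,-.0941,.1563
z=zt-.0175
lip=np.radians(-38-123.2)
for nm,(dx,dy) in dict(tcp=(0,0)).items():
    b=circ(c,x,y,z+.037,.027); print("band left/right",b[:,0].min(),b[:,0].max(), "centre",proj(c,[x,y,z+.037]))
    t=circ(c,x,y,z+.046,.027);b2=circ(c,x,y,z+.028,.027);print("top/bottom v",t[:,1].min(),b2[:,1].max())
    print("lip tip",proj(c,[x+.033*np.cos(lip),y+.033*np.sin(lip),z+.044]))
    f=circ(c,x,y,z,.015);print("foot",f.min(0),f.max(0))
im=c["pixels"][110:190,330:410,::-1].copy();k=9
im=cv2.convertScaleAbs(cv2.resize(im,None,fx=k,fy=k,interpolation=cv2.INTER_CUBIC),alpha=1.7)
def dr(P,col): cv2.polylines(im,[np.round((P-[330,110]+.5)*k).astype(int)],True,col,1)
for zz,r in((.046,.027),(.028,.027),(0,.015),(.018,.015)): dr(circ(c,x,y,z+zz,r),(255,255,0))
L=lambda a,l,zz:[x+a*np.cos(lip)-l*np.sin(lip),y+a*np.sin(lip)+l*np.cos(lip),z+zz]
dr(proj(c,np.array([L(.026,.007,.046),L(.033,.007,.046),L(.033,-.007,.046),L(.026,-.007,.046)])),(0,255,255))
for zz,r in((.112,.024),(.112,.0162),(.1,.024)):dr(circ(c,.5056,-.0976,zz,r),(0,255,0))
cv2.imwrite("pics/ov6.png",im[:600,100:])
E
```

```text
ring now (array([ 0.50576122, -0.09798698,  0.61409716]), np.float64(187.83167220158603))
band left/right 367.44165273406986 385.30251556374446 centre [[376.358509   141.78592881]]
top/bottom v 134.0929614280552 149.64048729114063
lip tip [[387.47431753 141.55680963]]
foot [370.32785267 148.45133536] [380.03819449 154.46430861]
```

View pics/ov6.png

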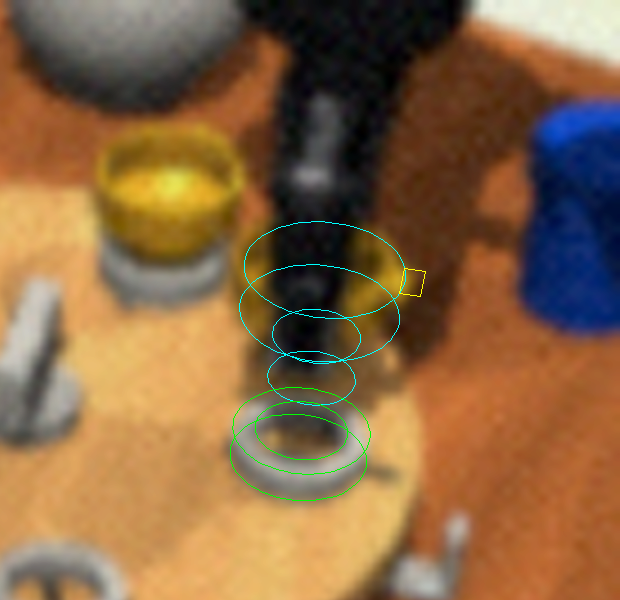

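```bash
cat > rel2.py <<'E'
from rel import *
def relfit(tag,x,y,zt,lipdeg,win=(356,120,44,48),verbose=True):
    c=load(f"side{tag}.pkl"); u0,v0,w,h=win; f=6
    im=cv2.resize(c["pixels"][v0:v0+h,u0:u0+w],None,fx=f,fy=f,interpolation=cv2.INTER_LINEAR)
    hsv=cv2.cvtColor(cv2.GaussianBlur(im,(0,0),2),cv2.COLOR_RGB2HSV).astype(int)
    T=((hsv[...,0]>=16)&(hsv[...,0]<40)&(hsv[...,1]>168)&(hsv[...,2]>38)).astype(np.uint8)
    n,lab,st,_=cv2.connectedComponentsWithStats(T)
    W=(hsv[...,2]>38)
    best=[]
    for dl in (-15,0,15):
      lip=np.radians(lipdeg+dl)
      m0=np.zeros((h*f,w*f),np.uint8)
      for P,_ in diyapoly(c,x,y,zt-.0175,lip)[:1]+diyapoly(c,x,y,zt-.0175,lip)[2:]:
        cv2.fillPoly(m0,[np.round(((P-[u0,v0]+.5)*f-.5)*16).astype(np.int32)],1,shift=4)
      near=cv2.dilate(m0,np.ones((31,31)))
      for du in range(-24,19):
        for dv in range(-12,13):
          M=np.float32([[1,0,du],[0,1,dv]])
          m=cv2.warpAffine(m0,M,(w*f,h*f)); nr=cv2.dilate(m,np.ones((25,25)))>0
          s=((m>0)!=(T>0))&W&nr
          best.append((s.sum(),dl,du/f,dv/f))
    best.sort(); 
    print(best[:6])
    return T,c
if __name__=="__main__":
    T,c=relfit("6",.5027,-.0941,.1563,-161)
    cv2.imwrite("pics/T6.png",T*255)
E
python3 rel2.py
```

```text
[(np.int64(824), 0, -0.6666666666666666, -1.1666666666666667), (np.int64(852), 0, -0.6666666666666666, -1.3333333333333333), (np.int64(854), 0, -0.5, -1.1666666666666667), (np.int64(855), 0, -0.6666666666666666, -1.0), (np.int64(861), 0, -0.8333333333333334, -1.1666666666666667), (np.int64(862), -15, -0.6666666666666666, -1.1666666666666667)]
```

View pics/T6.png

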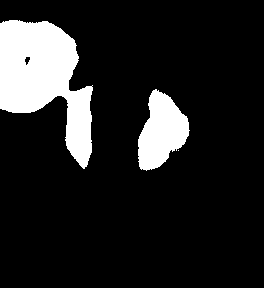

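Call:
arm_command:
  rows:
    - {"xyz": [0,0.0017,0.004],"delta_rot": [0,0,0],"gripper": 0.048}
    - {"xyz": [0,0,0.006],"delta_rot": [0,0,0],"gripper": 0.048}
    - {"xyz": [0,0,0.006],"delta_rot": [0,0,0],"gripper": 0.048}
    - {"xyz": [0,0,0.004],"delta_rot": [0,0,0],"gripper": 0.048}
    - {"xyz": [0,0,0.002],"delta_rot": [0,0,0],"gripper": 0.048}
    - {"xyz": [0,0,0],"delta_rot": [0,0,0],"gripper": 0.048}
    - {"xyz": [0,0,0],"delta_rot": [0,0,0],"gripper": 0.048}
    - {"xyz": [0,0,0],"delta_rot": [0,0,0],"gripper": 0.048}
    - {"xyz": [0,0,0],"delta_rot": [0,0,0],"gripper": 0.048}

```text
time: 11.0
tool_pos: [0.5017, -0.0956, 0.1351]
tcp_rot: [-2.557, 1.825, -0.001]
wrist_force: [-0.7, -0.2, -0.9]
width: 0.631
```

```bash
python3 look.py 7;python3 - <<'E'
from h import *
crop(load("side7.pkl"),340,120,66,50,11,"pics/s7c.png")
E
```

```text
11.0 [ 0.5017 -0.0956  0.1351] [ 5.e-04 -1.e-04 -1.e+00] yaw -71.05 [-13.6   2.  117.5   0.   60.4  57.5] [-0.66 -0.19 -0.91] 0.6314744953762039
```

View pics/s7c.png

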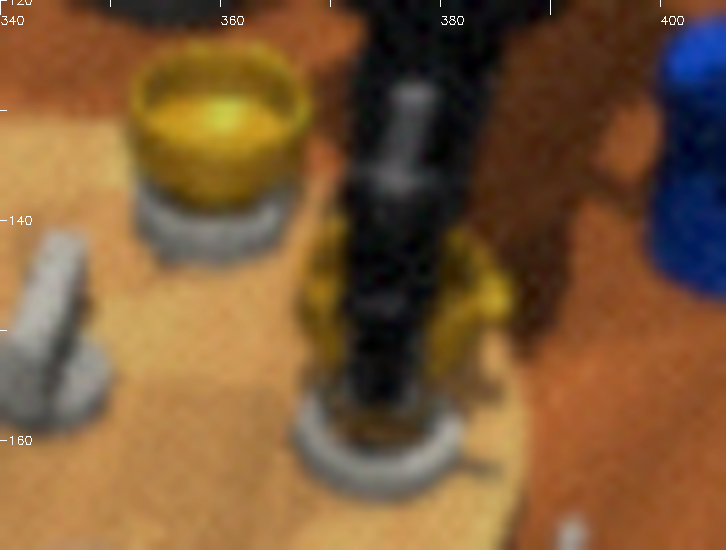

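```bash
python3 rel2.py >/dev/null; python3 - <<'E'
from rel2 import *
relfit("7",.5017,-.0956,.1351,-161,win=(352,126,48,44))
c=load("side7.pkl"); S=satu(c);hsv=cv2.cvtColor(c["pixels"],cv2.COLOR_RGB2HSV)
print("ring",fit(c,ringpoly(c,.1),(.5056,-.0976),11,S))
c0=load("side0.pkl");print("ring0",fit(c0,ringpoly(c0,.1),(.5056,-.0976),11,satu(c0)))
np.set_printoptions(linewidth=200)
print("front diya S rows144-150, u362-372");print(hsv[143:152,362:373,1]);print(hsv[143:152,376:392,0]);print(hsv[143:152,376:392,1])
print("ring S rows 157-162 u362-370");print(hsv[156:163,362:371,1]);print(hsv[156:163,378:388,1])
print("fixed S rows 128-136 u348-357");print(hsv[127:136,348:357,1]);print("ring");print(hsv[138:142,348:357,1])
E
```

```text
[(np.int64(738), 0, -0.6666666666666666, -1.1666666666666667), (np.int64(747), 0, -0.8333333333333334, -1.1666666666666667), (np.int64(747), 0, -0.6666666666666666, -1.3333333333333333), (np.int64(754), 0, -0.6666666666666666, -1.0), (np.int64(770), 0, -0.8333333333333334, -1.0), (np.int64(771), 0, -0.8333333333333334, -1.3333333333333333)]
ring (array([ 0.50612045, -0.09894996,  0.5585171 ]), np.float64(285.9195908653827))
ring0 (array([ 0.50537301, -0.09729944,  0.62259501]), np.float64(109.76565957253419))
front diya S rows144-150, u362-372
[[ 71 103 122 139 151 179 194 192 217 233   0]
 [132 139 139 150 158 192 210 231 223 191  77]
 [142 145 143 150 161 186 200 222 205 214  73]
 [148 145 149 149 156 178 217 214 208 151  20]
 [145 150 148 152 158 185 205 206 189 102  12]
 [139 145 154 152 161 195 229 205 213 118  32]
 [145 146 145 153 155 180 213 205 208 165 135]
 [139 141 151 156 158 170 208 223 216 133  74]
 [141 147 145 145 151 160 176 208 217 127  85]]
[[150 105  42   5  23  21  22  20  18  14  12  11  13  13  10  13]
 [  0 120  60  15  21  20  20  20  20  19  17  17   9  11  
[... 1530 characters left out ...]
4 114 139 138 136 135 147]
 [ 37  22  24  54 122 141 139 133 139 150]
 [ 21  24  22  56 125 132 134 135 136 147]
 [ 15  23  44  94 114 113 117 128 132 150]]
fixed S rows 128-136 u348-357
[[191 183 187 192 206 219 196 233 218]
 [193 183 185 185 207 208 206 224 220]
 [187 181 191 194 206 212 219 229 216]
 [177 172 168 181 216 209 216 217 213]
 [147 141 149 162 196 208 213 211 211]
 [144 137 137 155 183 233 228 217 224]
 [139 138 135 146 186 220 200 222 207]
 [144 134 134 134 169 206 222 226 223]
 [138 135 130 130 129 179 208 214 224]]
ring
[[146 147 147 130  71  20  37  70 150]
 [147 145 143 138  69  17  16  29  53]
 [147 145 150 141  94  35  16  21  18]
 [128 146 152 151 112  53  27  14  20]]
```

```bash
python3 - <<'E'
from rel2 import *
t=load("top0.pkl");p=ray(t,424,192,.14);print(p)
c=load("side7.pkl"); S=satu(c)
x,y=.596,-.158
lip=np.degrees(np.arctan2(y+.0605,x-.593));print(lip)
# reuse relfit: zt s.t. underside = .1
import rel2
T,_=relfit("7",p[0],p[1],.1175,lip,win=(340,110,27,36))
cv2.imwrite("pics/Tfix.png",T*255)
p=p
print("proj fixed centre at wheel top",proj(c,[p[0],p[1],.1]))
print("S cols: fixed ring bottom, u=356..361, v138..148");print(S[138:149,355:363])
print("front ring bottom u=371..377 v158..168");print(S[158:169,371:378])
print("proj front tcp at wheeltop",proj(c,[.5017,-.0956,.1]))
E
```

```text
[ 0.59310274 -0.162422    0.14      ]
-88.23760897633949
[(np.int64(740), 0, -0.5, -1.5), (np.int64(748), 0, -0.3333333333333333, -1.5), (np.int64(748), 0, -0.3333333333333333, -1.3333333333333333), (np.int64(756), 0, -0.5, -1.3333333333333333), (np.int64(760), -15, -0.3333333333333333, -1.5), (np.int64(762), -15, -0.5, -1.5)]
proj fixed centre at wheel top [[359.61102277 140.81817285]]
S cols: fixed ring bottom, u=356..361, v138..148
[[ 70 150 207 206 196 184 205 179]
 [ 29  53  75  96  97  94  86  69]
 [ 21  18  24  33  29  25  25  18]
 [ 14  20  22  17  12  19  15  10]
 [ 27  18  18  29  20  23  21  33]
 [ 53  53  52  50  39  45  60  71]
 [119 128 112 112  99 105 117 132]
 [143 138 140 139 138 134 137 142]
 [144 139 133 141 147 143 144 148]
 [135 139 138 140 144 145 141 145]
 [138 135 140 140 146 152 140 139]]
front ring bottom u=371..377 v158..168
[[139 172 181 174 148 139 130]
 [119 168 147 149 162 143 138]
 [ 53  57  81  94  95  76  67]
 [ 22  26   9  24  34  20  15]
 [ 15  20  23  17  14  18  17]
 [ 28  19  18  25  18  24  18]
 [ 56  37  34  31  31  45  48]
 [121 111  91  79  91 105 117]
 [139 132 131 131 135 137 141]
 [138 137 136 140 143 147 143]
 [140 139 138 141 151 147 147]]
proj front tcp at wheeltop [[374.49691668 160.98188577]]
```

View pics/Tfix.png

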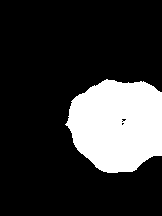

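Call:
arm_command:
  rows:
    - {"xyz": [-0.0023,-0.0002,0.001],"delta_rot": [0,0,0],"gripper": 0.048}
    - {"xyz": [0,0,0.001],"delta_rot": [0,0,0],"gripper": 0.048}
    - {"xyz": [0,0,0.001],"delta_rot": [0,0,0],"gripper": 0.048}
    - {"xyz": [0,0,0.001],"delta_rot": [0,0,0],"gripper": 0.048}
    - {"xyz": [0,0,0],"delta_rot": [0,0,0],"gripper": 0.048}
    - {"xyz": [0,0,0],"delta_rot": [0,0,0],"gripper": 0.048}

```text
time: 11.7
tool_pos: [0.5009, -0.0933, 0.1307]
tcp_rot: [2.557, -1.825, -0.0]
wrist_force: [0.4, -0.4, -0.7]
width: 0.632
```

Call:
arm_command:
  rows:
    - {"xyz": [0,0,0.0007],"delta_rot": [0,0,0],"gripper": 0.048}
    - {"xyz": [0,0,0.0007],"delta_rot": [0,0,0],"gripper": 0.048}
    - {"xyz": [0,0,0],"delta_rot": [0,0,0],"gripper": 0.048}

```text
time: 12.0
tool_pos: [0.5008, -0.0932, 0.1292]
tcp_rot: [2.557, -1.825, -0.0]
wrist_force: [-0.3, -0.1, -0.6]
width: 0.633
```

Call:
arm_command:
  rows:
    - {"xyz": [0,0,0.0007],"delta_rot": [0,0,0],"gripper": 0.048}
    - {"xyz": [0,0,0],"delta_rot": [0,0,0],"gripper": 0.048}

```text
time: 12.2
tool_pos: [0.5009, -0.0933, 0.1286]
tcp_rot: [2.557, -1.825, -0.0]
wrist_force: [0.1, -0.3, -0.5]
width: 0.626
```

Call:
arm_command:
  rows:
    - {"xyz": [0,0,0.0007],"delta_rot": [0,0,0],"gripper": 0.048}
    - {"xyz": [0,0,0],"delta_rot": [0,0,0],"gripper": 0.048}

```text
time: 12.4
tool_pos: [0.5008, -0.0932, 0.1279]
tcp_rot: [2.557, -1.825, -0.0]
wrist_force: [-1.2, 0.1, -0.2]
width: 0.629
```

Call:
arm_command:
  rows:
    - {"xyz": [0,0,0.0007],"delta_rot": [0,0,0],"gripper": 0.048}
    - {"xyz": [0,0,0],"delta_rot": [0,0,0],"gripper": 0.048}

```text
time: 12.6
tool_pos: [0.5009, -0.0932, 0.1272]
tcp_rot: [2.557, -1.825, -0.0]
wrist_force: [-1.0, -1.0, -0.8]
width: 0.633
```

Call:
arm_command:
  rows:
    - {"xyz": [0,0,0.0007],"delta_rot": [0,0,0],"gripper": 0.048}
    - {"xyz": [0,0,0],"delta_rot": [0,0,0],"gripper": 0.048}

```text
time: 12.8
tool_pos: [0.5008, -0.0932, 0.1265]
tcp_rot: [2.557, -1.825, -0.0]
wrist_force: [-0.4, 0.2, -1.4]
width: 0.635
```

Call:
arm_command:
  rows:
    - {"xyz": [0,0,0.0007],"delta_rot": [0,0,0],"gripper": 0.048}
    - {"xyz": [0,0,0],"delta_rot": [0,0,0],"gripper": 0.048}

```text
time: 13.0
tool_pos: [0.5008, -0.0932, 0.1258]
tcp_rot: [2.557, -1.825, -0.0]
wrist_force: [0.1, 0.2, 0.1]
width: 0.633
```

Call:
arm_command:
  rows:
    - {"xyz": [0,0,0.0007],"delta_rot": [0,0,0],"gripper": 0.048}
    - {"xyz": [0,0,0],"delta_rot": [0,0,0],"gripper": 0.048}

```text
time: 13.2
tool_pos: [0.5008, -0.0932, 0.1251]
tcp_rot: [2.557, -1.825, -0.0]
wrist_force: [0.3, 0.3, -1.0]
width: 0.634
```

Call:
arm_command:
  rows:
    - {"xyz": [0,0,0.0007],"delta_rot": [0,0,0],"gripper": 0.048}
    - {"xyz": [0,0,0],"delta_rot": [0,0,0],"gripper": 0.048}

```text
time: 13.4
tool_pos: [0.5008, -0.0932, 0.1244]
tcp_rot: [2.557, -1.825, -0.0]
wrist_force: [-0.9, 0.2, -1.2]
width: 0.629
```

Call:
arm_command:
  rows:
    - {"xyz": [0,0,0.0007],"delta_rot": [0,0,0],"gripper": 0.048}
    - {"xyz": [0,0,0],"delta_rot": [0,0,0],"gripper": 0.048}

```text
time: 13.6
tool_pos: [0.5008, -0.0932, 0.1237]
tcp_rot: [2.557, -1.825, -0.0]
wrist_force: [0.2, -0.3, -0.1]
width: 0.634
```

Call:
arm_command:
  rows:
    - {"xyz": [0,0,0.0007],"delta_rot": [0,0,0],"gripper": 0.048}
    - {"xyz": [0,0,0],"delta_rot": [0,0,0],"gripper": 0.048}

```text
time: 13.8
tool_pos: [0.5009, -0.0932, 0.123]
tcp_rot: [2.557, -1.825, -0.0]
wrist_force: [0.1, 0.4, -0.6]
width: 0.628
```

```bash
python3 look.py 8;python3 - <<'E'
from rel2 import *
crop(load("side8.pkl"),340,120,66,50,11,"pics/s8c.png")
relfit("8",.5009,-.0932,.1230,-161,win=(352,126,48,44))
E
```

```text
13.8 [ 0.5009 -0.0932  0.123 ] [-2.e-04  0.e+00 -1.e+00] yaw -71.05 [-13.3   2.7 118.3   0.   59.   57.7] [ 0.12  0.4  -0.56] 0.6279045636211041
[(np.int64(651), 0, -0.8333333333333334, -1.5), (np.int64(661), 0, -0.6666666666666666, -1.5), (np.int64(664), 0, -0.6666666666666666, -1.3333333333333333), (np.int64(665), 0, -0.8333333333333334, -1.3333333333333333), (np.int64(681), 0, -0.8333333333333334, -1.6666666666666667), (np.int64(692), 0, -0.6666666666666666, -1.6666666666666667)]
```

View pics/s8c.png

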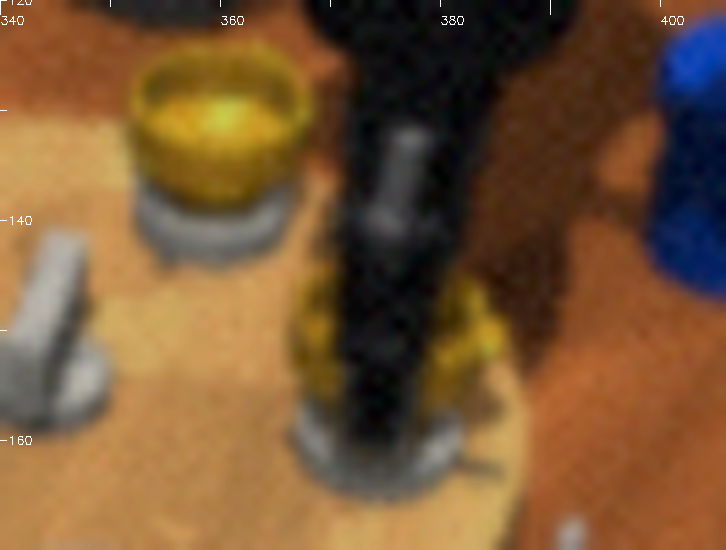

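Call:
arm_command:
  rows:
    - {"xyz": [0,0,0.0007],"delta_rot": [0,0,0],"gripper": 0.048}
    - {"xyz": [0,0,0.0007],"delta_rot": [0,0,0],"gripper": 0.048}
    - {"xyz": [0,0,0],"delta_rot": [0,0,0],"gripper": 0.048}

```text
time: 14.2
tool_pos: [0.5008, -0.0932, 0.1215]
tcp_rot: [2.557, -1.825, -0.0]
wrist_force: [-0.8, -0.4, -0.2]
width: 0.628
```

Call:
arm_command:
  rows:
    - {"xyz": [0,0,0.0007],"delta_rot": [0,0,0],"gripper": 0.048}
    - {"xyz": [0,0,0.0007],"delta_rot": [0,0,0],"gripper": 0.048}
    - {"xyz": [0,0,0],"delta_rot": [0,0,0],"gripper": 0.048}

```text
time: 14.5
tool_pos: [0.5008, -0.0932, 0.1201]
tcp_rot: [2.557, -1.825, -0.0]
wrist_force: [-0.3, -0.0, -1.1]
width: 0.628
```

Call:
arm_command:
  rows:
    - {"xyz": [0,0,0.0007],"delta_rot": [0,0,0],"gripper": 0.048}
    - {"xyz": [0,0,0],"delta_rot": [0,0,0],"gripper": 0.048}

```text
time: 14.7
tool_pos: [0.5009, -0.0932, 0.1195]
tcp_rot: [2.557, -1.825, -0.0]
wrist_force: [-0.8, -0.6, -0.9]
width: 0.634
```

Call:
arm_command:
  rows:
    - {"xyz": [0,0,0.0006],"delta_rot": [0,0,0],"gripper": 0.048}
    - {"xyz": [0,0,0],"delta_rot": [0,0,0],"gripper": 0.048}

```text
time: 14.9
tool_pos: [0.5009, -0.0933, 0.1189]
tcp_rot: [2.557, -1.825, -0.0]
wrist_force: [-0.1, 0.5, -0.8]
width: 0.632
```

Call:
arm_command:
  rows:
    - {"xyz": [0,0,0.0006],"delta_rot": [0,0,0],"gripper": 0.048}
    - {"xyz": [0,0,0],"delta_rot": [0,0,0],"gripper": 0.048}

```text
time: 15.1
tool_pos: [0.5009, -0.0933, 0.1183]
tcp_rot: [2.557, -1.825, -0.0]
wrist_force: [0.4, 0.3, -0.7]
width: 0.633
```

Call:
arm_command:
  rows:
    - {"xyz": [0,0,0.0006],"delta_rot": [0,0,0],"gripper": 0.048}
    - {"xyz": [0,0,0],"delta_rot": [0,0,0],"gripper": 0.048}

```text
time: 15.3
tool_pos: [0.5011, -0.0933, 0.1179]
tcp_rot: [-2.557, 1.825, -0.001]
wrist_force: [-0.0, -0.6, -0.7]
width: 0.629
```

Call:
arm_command:
  rows:
    - {"xyz": [0,0,0.0005],"delta_rot": [0,0,0],"gripper": 0.048}
    - {"xyz": [0,0,0],"delta_rot": [0,0,0],"gripper": 0.048}

```text
time: 15.5
tool_pos: [0.5012, -0.0934, 0.1178]
tcp_rot: [-2.557, 1.825, -0.001]
wrist_force: [-1.9, -0.9, 4.7]
width: 0.631
```

Call:
arm_command:
  rows:
    - {"xyz": [0,0,0.0005],"delta_rot": [0,0,0],"gripper": 0.048}
    - {"xyz": [0,0,0],"delta_rot": [0,0,0],"gripper": 0.048}

```text
time: 15.7
tool_pos: [0.5014, -0.0936, 0.1179]
tcp_rot: [-2.557, 1.825, -0.002]
wrist_force: [-2.6, 0.2, 6.8]
width: 0.63
```

Call:
arm_command:
  rows:
    - {"xyz": [0,0,-0.0006],"delta_rot": [0,0,0],"gripper": 0.048}
    - {"xyz": [0,0,0],"delta_rot": [0,0,0],"gripper": 0.057}
    - {"xyz": [0,0,0],"delta_rot": [0,0,0],"gripper": 0.06}
    - {"xyz": [0,0,0],"delta_rot": [0,0,0],"gripper": 0.066}
    - {"xyz": [0,0,0],"delta_rot": [0,0,0],"gripper": 0.07}
    - {"xyz": [0,0,0],"delta_rot": [0,0,0],"gripper": 0.07}

```text
time: 16.3
tool_pos: [0.5008, -0.0932, 0.1172]
tcp_rot: [2.557, -1.825, -0.001]
wrist_force: [-0.2, 0.4, 0.9]
width: 0.82
```

Call:
arm_command:
  rows:
    - {"xyz": [0,0,-0.004],"delta_rot": [0,0,0],"gripper": 0.07}
    - {"xyz": [0,0,-0.01],"delta_rot": [0,0,0],"gripper": 0.07}
    - {"xyz": [0,0,-0.02],"delta_rot": [0,0,0],"gripper": 0.07}
    - {"xyz": [0,0,-0.03],"delta_rot": [0,0,0],"gripper": 0.07}
    - {"xyz": [0,0,-0.02],"delta_rot": [0,0,0],"gripper": 0.07}

```text
time: 16.8
tool_pos: [0.5019, -0.0935, 0.2043]
tcp_rot: [-2.556, 1.825, -0.004]
wrist_force: [0.9, -1.6, 0.8]
width: 0.818
```

```bash
python3 look.py 9;python3 - <<'E'
from h import *
crop(load("side9.pkl"),310,110,90,70,8,"pics/s9c.png")
crop(load("top9.pkl"),340,150,100,100,6,"pics/t9c.png")
c=load("side9.pkl");S=satu(c)
E
```

```text
16.8 [ 0.5019 -0.0935  0.2043] [ 2.8e-03 -6.0e-04 -1.0e+00] yaw -71.05 [-13.3  -1.8 113.6   0.   68.   57.7] [ 0.91 -1.64  0.77] 0.8183841248835192
```

View pics/s9c.png

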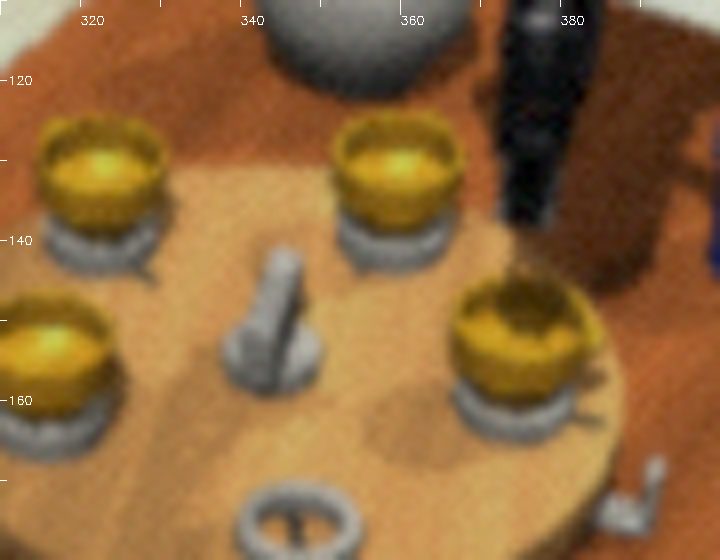

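View pics/t9c.png

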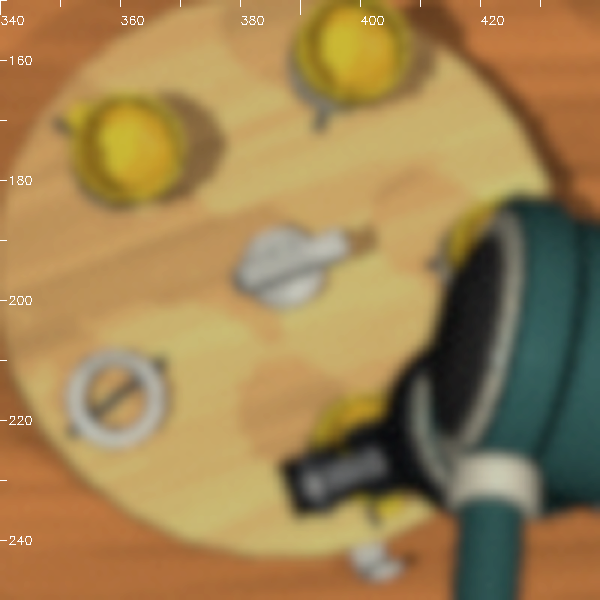

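```bash
cat > knob.py <<'E'
from meas import *
def kp(c):
    def f(p):
        x,y,a=p[0],p[1],p[2]*20
        e=np.array([np.cos(a),np.sin(a)]); n=np.array([-e[1],e[0]])  # e thickness dir (radial), n length dir
        C=lambda z:proj(c,np.array([[*(np.array([x,y])+i*.007*e+j*.027*n),z] for i,j in((1,1),(1,-1),(-1,-1),(-1,1))]))
        return [(hull(circ(c,x,y,.1,.02),circ(c,x,y,.111,.02)),1),(hull(C(.111),C(.141)),1)]
    return f
if __name__=="__main__":
    import sys
    tag=sys.argv[1];a0=float(sys.argv[2])
    for n in("top","side"):
        c=load(f"{n}{tag}.pkl")
        r,f=fit(c,kp(c),(.593,-.0615,np.radians(a0)/20),14,satu(c));print(n,r[:2].round(4),np.degrees(r[2]*20),f)
E
python3 knob.py 9 18.9; python3 - <<'E'
from h import *
s,R=pose()
d=R.as_matrix().T@(np.array([.5935,-.0615,.2])-s["tool_pos"]);print(d)
E
```

```text
top [ 0.5934 -0.0617] 20.586921621917778 74.38369706864975
side [ 0.5997 -0.068 ] 24.218377965001128 73.17395615714699
[-0.00155851 -0.09534173  0.00689278]
```

Call:
arm_command:
  rows:
    - {"xyz": [0.0002,-0.024,0],"delta_rot": [0,0,0],"gripper": 0.06}
    - {"xyz": [0.0002,-0.035,0],"delta_rot": [0,0,0],"gripper": 0.06}
    - {"xyz": [0.0002,-0.0387,0],"delta_rot": [0,0,0],"gripper": 0.06}
    - {"xyz": [0,0,0],"delta_rot": [0,0,-0.1],"gripper": 0.05}
    - {"xyz": [0,0,0],"delta_rot": [0,0,-0.14],"gripper": 0.045}
    - {"xyz": [0,0,0],"delta_rot": [0,0,-0.14],"gripper": 0.045}
    - {"xyz": [0,0,0],"delta_rot": [0,0,-0.14],"gripper": 0.045}
    - {"xyz": [0,0,0],"delta_rot": [0,0,-0.14],"gripper": 0.045}
    - {"xyz": [0,0,0],"delta_rot": [0,0,-0.14],"gripper": 0.045}
    - {"xyz": [0,0,0],"delta_rot": [0,0,-0.14],"gripper": 0.045}
    - {"xyz": [0,0,0],"delta_rot": [0,0,-0.14],"gripper": 0.045}
    - {"xyz": [0,0,0],"delta_rot": [0,0,-0.14],"gripper": 0.045}

```text
time: 18.1
tool_pos: [0.593, -0.062, 0.2005]
tcp_rot: [-3.141, 0.022, 0.002]
wrist_force: [0.0, -0.9, 0.5]
width: 0.524
```

Call:
arm_command:
  rows:
    - {"xyz": [0,0,0],"delta_rot": [0,0,-0.14],"gripper": 0.045}
    - {"xyz": [0,0,0],"delta_rot": [0,0,-0.14],"gripper": 0.045}
    - {"xyz": [0,0,0],"delta_rot": [0,0,-0.08],"gripper": 0.045}
    - {"xyz": [0,0,0],"delta_rot": [0,0,0],"gripper": 0.045}
    - {"xyz": [0,0,0],"delta_rot": [0,0,0],"gripper": 0.045}

```text
time: 18.6
tool_pos: [0.5932, -0.0621, 0.2008]
tcp_rot: [-3.097, -0.528, 0.001]
wrist_force: [-1.4, -0.9, -0.4]
width: 0.525
```

```bash
python3 look.py 10;python3 - <<'E'
from h import *
s,R=pose()
print(R.as_matrix().T@(np.array([.5945,-.0625,.109])-s["tool_pos"]))
crop(load("side10.pkl"),310,90,90,75,8,"pics/s10c.png")
E
```

```text
18.6 [ 0.5932 -0.0621  0.2008] [-9.e-04  1.e-04 -1.e+00] yaw 19.37 [ -8.4   7.9 103.8  -0.   68.4 -27.7] [-1.4  -0.87 -0.41] 0.5245219890691141
[0.00099273 0.00080976 0.0920825 ]
```

View pics/s10c.png

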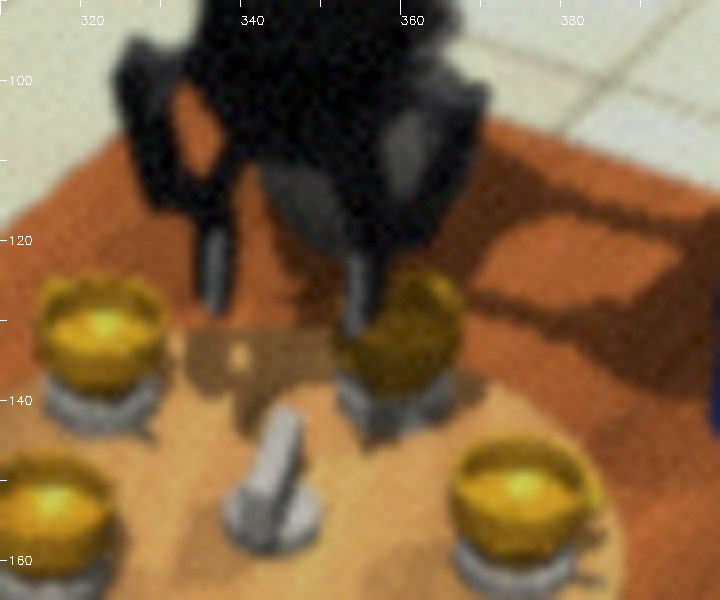

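Call:
arm_command:
  rows:
    - {"xyz": [0.001,0.0008,0.015],"delta_rot": [0,0,0],"gripper": 0.045}
    - {"xyz": [0,0,0.025],"delta_rot": [0,0,0],"gripper": 0.045}
    - {"xyz": [0,0,0.02],"delta_rot": [0,0,0],"gripper": 0.045}
    - {"xyz": [0,0,0.014],"delta_rot": [0,0,0],"gripper": 0.045}
    - {"xyz": [0,0,0.008],"delta_rot": [0,0,0],"gripper": 0.045}
    - {"xyz": [0,0,0.002],"delta_rot": [0,0,0],"gripper": 0.045}
    - {"xyz": [0,0,0],"delta_rot": [0,0,0],"gripper": 0.045}
    - {"xyz": [0,0,0],"delta_rot": [0,0,0],"gripper": 0.045}

```text
time: 19.5
tool_pos: [0.5956, -0.0626, 0.1185]
tcp_rot: [3.096, 0.531, 0.003]
wrist_force: [-1.5, 0.9, 1.1]
width: 0.528
```

Call:
arm_command:
  rows:
    - {"xyz": [0,0,0],"delta_rot": [0,0,0],"gripper": 0.035}
    - {"xyz": [0,0,0],"delta_rot": [0,0,0],"gripper": 0.028}
    - {"xyz": [0,0,0],"delta_rot": [0,0,0],"gripper": 0.022}
    - {"xyz": [0,0,0],"delta_rot": [0,0,0],"gripper": 0.018}
    - {"xyz": [0,0,0],"delta_rot": [0,0,0],"gripper": 0.016}
    - {"xyz": [0,0,0],"delta_rot": [0,0,0],"gripper": 0.013}
  force: 30

```text
time: 20.1
tool_pos: [0.5954, -0.0623, 0.1176]
tcp_rot: [-3.096, -0.532, -0.002]
wrist_force: [2.6, 2.1, -0.3]
width: 0.16
```

```bash
python3 look.py
```

```text
20.1 [ 0.5954 -0.0623  0.1176] [ 1.5e-03  3.0e-04 -1.0e+00] yaw 19.48 [ -8.4  12.3 107.9   0.   59.6 -27.9] [ 2.6   2.08 -0.31] 0.15971793957158376
```

Call:
arm_command:
  rows:
    - {"xyz": [0,0,0],"delta_rot": [0,0,0],"gripper": 0.008}
    - {"xyz": [0,0,0],"delta_rot": [0,0,0],"gripper": 0.008}
    - {"xyz": [0,0,0],"delta_rot": [0,0,-0.03],"gripper": 0.008}
    - {"xyz": [0,0,0],"delta_rot": [0,0,-0.04],"gripper": 0.008}
    - {"xyz": [0,0,0],"delta_rot": [0,0,-0.05],"gripper": 0.008}
    - {"xyz": [0,0,0],"delta_rot": [0,0,-0.05],"gripper": 0.008}
    - {"xyz": [0,0,0],"delta_rot": [0,0,-0.05],"gripper": 0.008}
  force: 60

```text
time: 20.8
tool_pos: [0.5956, -0.0622, 0.1177]
tcp_rot: [-3.018, -0.872, -0.003]
wrist_force: [4.1, 2.5, 0.4]
width: 0.15
```

```bash
python3 look.py 11; python3 -c "
from h import *
s,R=pose();print(s['torque'])
crop(load('side11.pkl'),290,90,110,75,7,'pics/s11c.png')"
```

```text
20.8 [ 0.5956 -0.0622  0.1177] [ 2.e-03  6.e-04 -1.e+00] yaw 32.24 [-8.400e+00  1.230e+01  1.079e+02  1.000e-01  5.960e+01 -4.060e+01] [4.13 2.48 0.44] 0.15004462784952677
[ 0.32231588 -0.56483478 -0.18660092]
```

View pics/s11c.png

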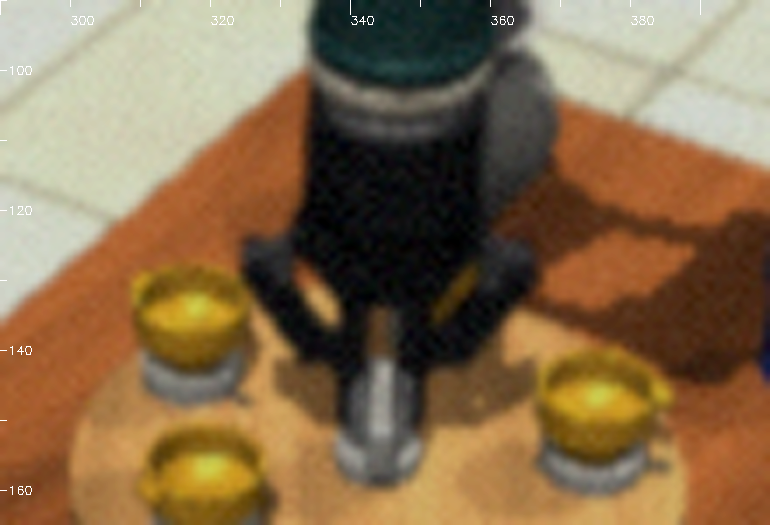

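Call:
arm_command:
  rows:
    - {"xyz": [0,0,0],"delta_rot": [0,0,-0.06],"gripper": 0.008}
    - {"xyz": [0,0,0],"delta_rot": [0,0,-0.06],"gripper": 0.008}
    - {"xyz": [0,0,0],"delta_rot": [0,0,-0.06],"gripper": 0.008}
    - {"xyz": [0,0,0],"delta_rot": [0,0,-0.06],"gripper": 0.008}
    - {"xyz": [0,0,0],"delta_rot": [0,0,-0.06],"gripper": 0.008}
    - {"xyz": [0,0,0],"delta_rot": [0,0,-0.06],"gripper": 0.008}
    - {"xyz": [0,0,0],"delta_rot": [0,0,-0.06],"gripper": 0.008}
    - {"xyz": [0,0,0],"delta_rot": [0,0,-0.06],"gripper": 0.008}
    - {"xyz": [0,0,0],"delta_rot": [0,0,-0.06],"gripper": 0.008}

```text
time: 21.8
tool_pos: [0.596, -0.0618, 0.1177]
tcp_rot: [2.675, 1.646, 0.005]
wrist_force: [5.3, 4.1, -0.9]
width: 0.149
```

Call:
arm_command:
  rows:
    - {"xyz": [0,0,0],"delta_rot": [0,0,-0.06],"gripper": 0.008}
    - {"xyz": [0,0,0],"delta_rot": [0,0,-0.06],"gripper": 0.008}
    - {"xyz": [0,0,0],"delta_rot": [0,0,-0.06],"gripper": 0.008}
    - {"xyz": [0,0,0],"delta_rot": [0,0,-0.06],"gripper": 0.008}
    - {"xyz": [0,0,0],"delta_rot": [0,0,-0.06],"gripper": 0.008}
    - {"xyz": [0,0,0],"delta_rot": [0,0,-0.06],"gripper": 0.008}
    - {"xyz": [0,0,0],"delta_rot": [0,0,-0.06],"gripper": 0.008}
    - {"xyz": [0,0,0],"delta_rot": [0,0,-0.047],"gripper": 0.008}
    - {"xyz": [0,0,0],"delta_rot": [0,0,-0.03],"gripper": 0.008}
    - {"xyz": [0,0,0],"delta_rot": [0,0,0],"gripper": 0.008}
    - {"xyz": [0,0,0],"delta_rot": [0,0,0],"gripper": 0.008}

```text
time: 22.9
tool_pos: [0.5962, -0.0612, 0.1177]
tcp_rot: [2.191, 2.25, 0.005]
wrist_force: [6.5, 6.2, -1.4]
width: 0.145
```

```bash
python3 look.py 12; python3 -c "
from h import *
s,R=pose();print(s['torque'])
crop(load('side12.pkl'),290,90,110,85,7,'pics/s12c.png')"
```

```text
22.9 [ 0.5962 -0.0612  0.1177] [ 0.003   0.0019 -1.    ] yaw 91.51 [ -8.3  12.3 107.9   0.2  59.6 -99.9] [ 6.46  6.22 -1.4 ] 0.1451078839269411
[ 0.73775507 -0.82666272  0.06835725]
```

View pics/s12c.png

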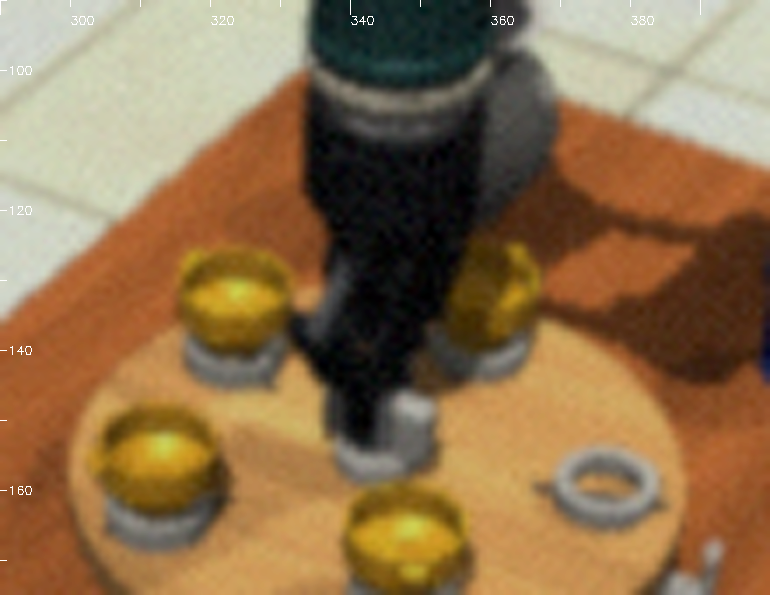

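Call:
arm_command:
  rows:
    - {"xyz": [0,0,0],"delta_rot": [0,0,0],"gripper": 0.016}
    - {"xyz": [0,0,0],"delta_rot": [0,0,0],"gripper": 0.022}
    - {"xyz": [0,0,0],"delta_rot": [0,0,0],"gripper": 0.034}
    - {"xyz": [0,0,0],"delta_rot": [0,0,0],"gripper": 0.045}
    - {"xyz": [0,0,0],"delta_rot": [0,0,0],"gripper": 0.045}
    - {"xyz": [0,0,0],"delta_rot": [0,0,0],"gripper": 0.045}
    - {"xyz": [0,0,-0.005],"delta_rot": [0,0,0],"gripper": 0.045}
    - {"xyz": [0,0,-0.02],"delta_rot": [0,0,0],"gripper": 0.045}
    - {"xyz": [0,0,-0.04],"delta_rot": [0,0,0],"gripper": 0.045}
    - {"xyz": [0,0,-0.04],"delta_rot": [0,0,0],"gripper": 0.045}
    - {"xyz": [0,0,-0.03],"delta_rot": [0,0,0],"gripper": 0.045}

```text
time: 24.1
tool_pos: [0.5955, -0.0627, 0.2557]
tcp_rot: [2.19, 2.249, 0.003]
wrist_force: [0.8, 0.6, -0.7]
width: 0.525
```

```bash
python3 look.py
```

```text
24.1 [ 0.5955 -0.0627  0.2557] [ 3.e-03 -5.e-04 -1.e+00] yaw 91.5 [ -8.4   6.  100.   -0.   73.8 -99.9] [ 0.84  0.57 -0.68] 0.5249054853652362
```

Call:
arm_command:
  rows:
    - {"xyz": [-0.02,0,-0.01],"delta_rot": [0,0,0],"gripper": 0.045}
    - {"xyz": [-0.04,0.01,0],"delta_rot": [0,0,0],"gripper": 0.045}
    - {"xyz": [-0.04,0.01,0],"delta_rot": [0,0,0],"gripper": 0.045}
    - {"xyz": [-0.04,0.01,0],"delta_rot": [0,0,0],"gripper": 0.045}
    - {"xyz": [-0.04,0.01,0],"delta_rot": [0,0,0],"gripper": 0.045}
    - {"xyz": [-0.04,0.01,0],"delta_rot": [0,0,0],"gripper": 0.045}
    - {"xyz": [-0.04,0.01,0],"delta_rot": [0,0,0],"gripper": 0.045}
    - {"xyz": [-0.04,0.01,0],"delta_rot": [0,0,0],"gripper": 0.045}
    - {"xyz": [-0.03,0,0],"delta_rot": [0,0,0],"gripper": 0.045}
    - {"xyz": [-0.02,0,0],"delta_rot": [0,0,0],"gripper": 0.045}
    - {"xyz": [0,0,0],"delta_rot": [0,0,0],"gripper": 0.045}
    - {"xyz": [0,0,0],"delta_rot": [0,0,0],"gripper": 0.045}

```text
time: 25.3
tool_pos: [0.6737, -0.4101, 0.2623]
tcp_rot: [-2.192, -2.249, -0.001]
wrist_force: [-0.2, 0.0, -1.3]
width: 0.528
```

```bash
python3 look.py 13; python3 -c "
from h import *
crop(load('side13.pkl'),290,110,110,80,7,'pics/s13c.png')
crop(load('top13.pkl'),335,140,110,110,5,'pics/t13c.png')"; python3 knob.py 13 92;python3 knob.py 13 20; python3 - <<'E'
from meas import *
c=load("top13.pkl");print(fit(c,ringpoly(c,.1),(.5,-.09),13,satu(c)))
E
```

```text
25.3 [ 0.6737 -0.4101  0.2623] [-3.0e-04  1.2e-03 -1.0e+00] yaw 91.47 [ -33.2   26.8   73.1    0.    80.2 -124.6] [-0.17  0.03 -1.31] 0.5276381125670898
top [ 0.5942 -0.0612] 91.93337034233272 81.84810789236928
side [ 0.5985 -0.0646] 87.93394190118615 438.0143781441577
top [ 0.5932 -0.0611] 27.973789110535417 243.63657318349118
side [ 0.6123 -0.0825] 28.82954630394729 400.2545191737457
(array([ 0.49399436, -0.09563586,  0.78598002]), np.float64(79.15804895235591))
```

View pics/s13c.png

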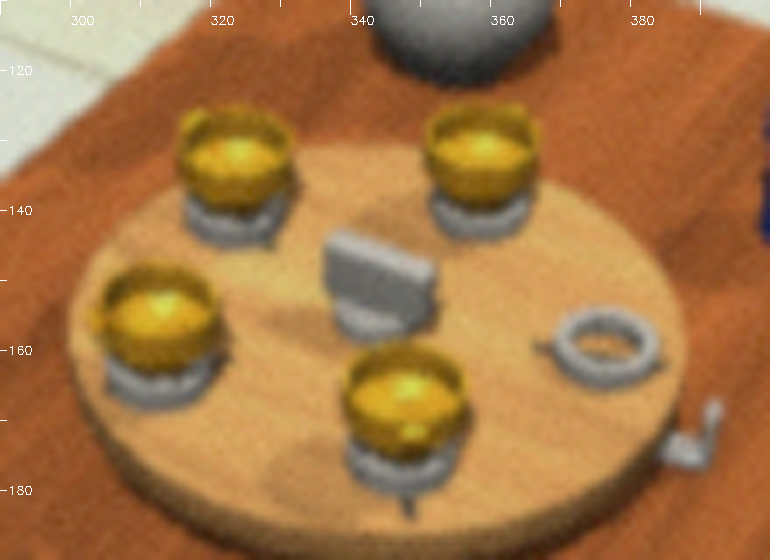

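View pics/t13c.png

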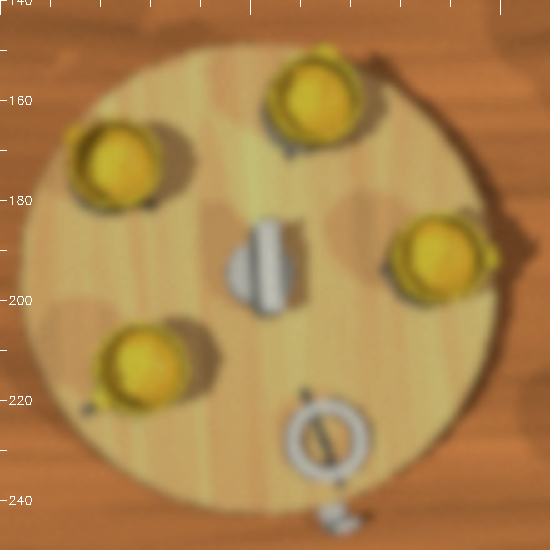

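View pics/top13.png

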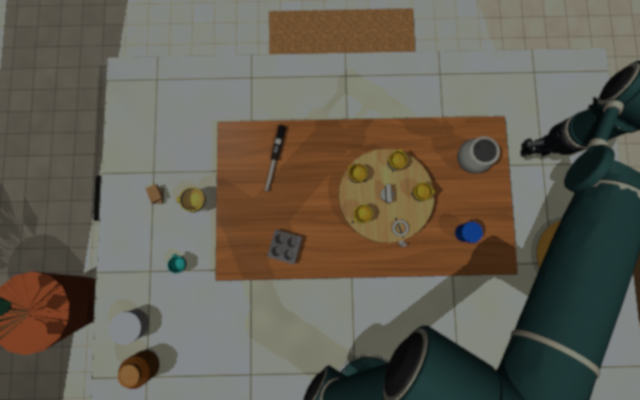

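```bash
python3 - <<'E'
from h import *
c=load("top13.pkl");C=cloud(c)
for n,(u,v) in dict(ours=(422,191),A=(399,160),B=(359,173),D=(364,213)).items():
    z=C[v-9:v+10,u-9:u+10,2]; print(n,np.percentile(z,[85,92,97]).round(4))
s=load("side13.pkl");C=cloud(s)
for n,(u,v) in dict(ours=(357,133),A=(323,133),B=(311,156),D=(346,170)).items():
    z=C[v-9:v+10,u-9:u+10,2]; print(n,np.percentile(z,[85,92,97]).round(4))
a=load("side0.pkl")["pixels"].astype(int);b=s["pixels"].astype(int)
for n,(u,v,w,h) in dict(kalash=(340,85,32,32),mould=(305,222,55,45),lighter=(218,185,38,38),pillbox=(396,118,26,32)).items():
    print(n,abs(a-b)[v:v+h,u:u+w].mean().round(1))
E
```

```text
ours [0.1433 0.1454 0.1477]
A [0.1432 0.1457 0.1473]
B [0.1421 0.1458 0.1473]
D [0.1442 0.1467 0.1481]
ours [0.1444 0.1475 0.1491]
A [0.1448 0.1469 0.1487]
B [0.1461 0.1479 0.15  ]
D [0.1436 0.1469 0.1487]
kalash 3.1
mould 6.8
lighter 3.0
pillbox 6.2
```

```bash
python3 -c "
from workcell import bot
print(bot.finish_job(), bot.read_state()['time'])"
```

```text
the job is handed in; nothing more can be done
the job is handed in; nothing more can be done
```

The loose yellow diya is home in the front collar and released, and the wheel has been turned one click anticlockwise, so the other empty collar stands over the pointer. I handed the job in after about 25 s of the 70 s allowed.

**Diya:** I took the small yellow diya on the chowki and lined it up over the collar with the side camera. It went in on the first try in steps of 0.7 mm or less, with no force above the sensor noise. It touched down at the expected home height with about 7 N at most (chipping limit 30 N). After release its rim was within about 1 mm of the three fixed diyas in both cameras' depth readings.

**Wheel:** The gripper turned the knob 72.0° and let go. The top camera then showed the knob turned by 71.3°, and the collar now at the front bears 18.95°, against 18.9° for the earlier front one.

**Other things:** The last pictures showed the kalash, mould, lighter and pillbox where they started, and the robot clear of everything.

**Disagreements:** The two cameras differed by about 5–8 mm in absolute position, so I relied on relative measurements and feel. The side camera's fit of the knob after the turn was poor, so the wheel angle rests on the top camera and the arm's own reading.

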